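# Weigh a sample jar, then turn its label to the scanner

## Robot

A 7-joint arm with a two-finger parallel gripper is mounted at the origin on the work surface. World frame = base frame: x ahead of the robot, y to its left, z up, the work surface at z = 0. Lengths are in m, angles in rad, forces in N, time in s.
With the tool pointing down it reaches from about 0.4 to 0.925 m from the base axis. Payload 5.6 kg.
Tool frame: the origin (TCP) lies between the finger pads; the fingertips stand 14 mm ahead of it and the grasp point (between the pads) lies 5 mm behind it; z points along the fingers, y is the direction in which the jaws open and shut (so a half turn about z gives the same grasp; the last joint's range is limited). The gripper opens to 85 mm and grips with 20 to 120 N. Pads are 22 mm wide; open, the fingers measure 114 mm over their backs; the gripper's body (76 mm by 85 mm) begins 54 mm behind the grasp point. The pads swing forward as they close: fully open they stand 13 mm farther back than shut.
Start: joints at [-1.227, 0.468, -0.012, 1.603, 0.006, 1.071, -0.056], TCP at [0.245, 0.602, 0.245] pointing down, gripper open.
Joint ranges: [-2.53, 2.53], [-0.31, 2.02], [-1.57, 1.55], [0.28, 2.44], [-1.29, 4.43], [0.15, 1.84], [-2.92, 2.92]. Speed limits (rad/s): [2.57, 2.57, 3.14, 3.14, 3.14, 3.14, 3.14].

## Interface

Orientations are given as a unit quaternion [w, x, y, z].
In Python, from cell import arm gives the robot as it stands.
- The arm moves only by the tool play_rows, never from a script. Its argument "moves" is one flat list of numbers, 7 for each row, row after row: the shift along the world's x, y, z normalised to -1 to 1, where 1 is 30 cm, then the turn, a rotation vector about the world's x, y, z normalised to -1 to 1, where 1 is pi rad, then the gripper command: -1 is fully open, 1 is shut, values between are in proportion. In form: [tx, ty, tz, wx, wy, wz, fingers, tx, ty, tz, wx, wy, wz, fingers, ...]. A call has exactly 5 rows; each row is the pose to reach, as a shift and turn from the pose commanded when the call began, turning the shorter way round; what a row does not reach only later rows make up. A row lasts 1/12 s, in which the tool goes at most 41.7 mm and 7.16 degrees, less where a joint would pass 70% of its speed; a pose out of reach is approached as far as the arm can. A call with a number of a shift or a turn outside -1 to 1 is refused whole. A call with a gripper value outside its range is refused whole. The fingers move at their own pace and stop on an object; "force" is the grip in N (left out, the last holds). Time passes only in rows, so rows that repeat a pose let the fingers close, or fill a call up. It gives the time, the measured TCP pose, the force and the opening at its end, in the units of the state.
- arm.get_obs(): the state, without advancing time (a new reading comes with each control period).
- arm.snapshot(name): name is "scene" or "top" or "wrist"; returns a dict with "image" (480x640x3 uint8, red, green, blue), "camera_matrix" (3x3 intrinsics, pixels), "dist_coeffs" ([k1, k2, p1, p2, k3] as OpenCV has them; the pictures are not rectified), "T" (4x4, takes a point from camera to world coordinates); the wrist camera has in their place "tool_from_camera" (4x4, takes a point from camera to tool coordinates, whose origin is the TCP and whose axes are the flange's). Camera axes: x right, y down, z forward; pixel columns grow to the right and rows downward; lengths in m; the calibration is good to about 2 mm. A picture is of the moment at which its call begins: read the wrist's pose just before it. There is no depth.
- arm.close_job(): hands the job in, once; it reports no verdict.
The state is a dict: "time_s": time; "joint_positions": joint angles; "dq": joint speeds; "effort": joint torques, N m; "eef_pos": TCP position; "ee_rot": TCP orientation; "wrist_force": force on the tool from outside, world axes, zero at the start; "torque": the same for the moment, N m; "opening": finger opening in m.
Only numpy, scipy, OpenCV 4.12 (cv2) and the standard library are available. Lean on these libraries where they do the work, as an engineer would, in place of code of your own. Each camera call takes 0.05 s, during which the arm holds its last target.

## Task

Log the blue-capped sample jar: lift it out of the green slanted rack, stand it upright in the middle of the balance pan and let go so that it can be weighed hands-off for a second. Then take it again and stand it upright inside the orange circle of the scanner with the middle of its striped label squarely facing the scanner's dark window, and let go. Set it down gently both times, never pressing the sprung pan down to its stop, and do not disturb the orange-capped jar, the brown bottle or the red tube rack.

Things in the scene. Friction and masses are not known exactly. Their poses are not given: they have to be found in the camera images.
- jar: The sample jar: closed smooth cylinder 45 mm in diameter all the way up and 120 mm tall (white body, blue cap on the top 24 mm), 0.20 to 0.32 kg, centre of mass at mid-height. Origin at the centre of its base; own z points along its axis from base to cap, own x points out through the middle of the label. It starts resting in the slanted rack, cap end up, label towards the upper side.
- jar_label (a point): Middle of the jar's label (yellow with black stripes, 62 mm tall, about 28 mm wide round the side), on its surface, 50 mm above the jar's base. A yellow bar on the cap, from the centre of its top over the edge, points to the label's side.
- rack: Green slanted rack, fixed to the bench. Origin at the centre of the foot of the resting jar, 50 mm above the bench; own z runs up along the resting jar's axis, leaning 50 degrees from vertical. Side walls and foot plate hold the lowest 45 mm of the jar; beyond that only a bar 14 mm wide supports it from underneath (to 100 mm), so the jar's sides are free from 45 mm above its base to its cap. Base plate 130 x 80 mm.
- balance: White laboratory balance, fixed, 200 x 150 mm, 42 mm tall. Origin on the bench below a point 25 mm from the pan's axis (pan towards own +x, display towards own -x); own z up.
- pan_top (a point): Centre of the top face of the balance's round steel pan (90 mm in diameter, 4 mm thick), 60 mm above the bench when empty. Nothing stands round the pan above it.
- pan (a joint): How far the balance pan is pushed down (m): 0 empty, about 0.002 with the jar on it, 0.012 at its stop. Spring 1200 N/m, so about 12 N (weight included) presses it 10 mm down.
- scanner: Grey label scanner, fixed. Origin on the bench under the centre of its orange standing circle; own z up; own x points from the circle to the reading block. Base plate 6 mm thick, 100 mm wide. The block is 90 mm wide, 52 mm deep, 85 mm tall from the bench, its face 60 mm from the circle's centre. The jar's own x must point along the scanner's own x.
- spot (a point): Centre of the orange circle (68 mm in diameter) on the scanner's base plate, at the plate's top face, 6 mm above the bench, flat.
- window (a point): Middle of the scanner's dark window with a red line, on the block's face, 60 mm from the circle's centre and 52 mm above the bench.
- other_jar: Bystander: unmarked jar of the same size with an orange cap, upright and loose. Origin at the centre of its base.
- reagent: Bystander: brown bottle with blue cap, 68 mm in diameter, 160 mm tall, upright and loose. Origin at the centre of its base.
- tuberack: Bystander: red tube rack, 80 x 120 mm, 57 mm tall, loose. Origin at the centre of its underside.
Not all that is in view belongs to the job. There is more than one size of the balance; the one meant has the size given above. Leave any purple look-alike of the jar alone.

How it is judged:
On the way:
1. the jar stands upright on the balance pan, within 15 mm of its centre, hands off and still, for 1 s (angle between jar's own z axis and vertical below 0.06 rad and horizontal distance between jar and pan_top below 0.015 m and z of jar in the frame of pan_top below 0.004 m and value of joint pan above 0.001 m and contact force between the fingers and jar below 0.05 N and linear speed of jar below 0.03 m/s), for 1 s.
At the end, for the whole second after the job is handed in: The jar stands upright (within 3.4 degrees), released and still, on the scanner's base plate, its axis within 12 mm of the centre of the orange circle, its label facing the window within 15 degrees (angle between jar's own z axis and vertical below 0.06 rad and horizontal distance between jar and spot below 0.012 m and z of jar in the frame of spot below 0.004 m and angle between the x axis of jar and the x axis of scanner, either way round below 0.26 rad and horizontal distance between jar_label and window below 0.055 m and linear speed of jar below 0.02 m/s and angular speed of jar below 0.2 rad/s and contact force between the fingers and jar below 0.05 N); the robot touches nothing.
It fails at once if the balance pan pressed down by more than 10 mm (about 12 N) (value of joint pan above 0.01 m).
It fails at once if the jar dropped from more than about 10 mm or knocked over (out of the fingers and faster than 0.45 m/s) (contact force between the fingers and jar below 0.05 N and linear speed of jar above 0.45 m/s).
It fails at once if orange-capped jar moved by more than 15 mm (distance of other_jar from where it was at the start of the episode above 0.015 m).
It fails at once if brown bottle moved by more than 15 mm (distance of reagent from where it was at the start of the episode above 0.015 m).
It fails at once if red tube rack moved by more than 15 mm (distance of tuberack from where it was at the start of the episode above 0.015 m).
It also fails if it takes over 58 s, if anything falls off the work surface, if the arm or the gripper's body presses on something with over 40 N, if the wrist force passes 120 N, or if a joint passes its speed limit or range.

## Working session

There is one attempt and no reset: what is moved stays moved. The work goes in short steps, Python scripts to look and compute and a tool call to move; the robot and the scene stay as the last step left them, time stands still between calls to the robot, and variables do not carry over. Pictures are saved under pics/ and viewed, and the job is handed in when it is done.

Besides the shell and the picture viewer there is one more tool, called after "Request:" in YAML: its name, and indented under it one key for each argument. play_rows: Moves the arm, as the interface text tells. Scaled input: -1 to 1 covers 30 cm each way for a shift and pi rad each way for a turn. Its arguments: {"type":"object","properties":{"moves":{"type":"array"},"force":{"type":"number"}},"required":["moves"]}

```bash
mkdir -p pics; ls; python3 - <<'E'
from cell import arm
import cv2,numpy as np
o=arm.get_obs()
print(o)
for n in("scene","top","wrist"):
    s=arm.snapshot(n)
    cv2.imwrite(f"pics/{n}0.png",s["image"][:,:,::-1])
    np.savez(f"{n}0.npz",**s)
    print(n,s["camera_matrix"].round(1).tolist(),np.round(s["dist_coeffs"],4),np.round(s.get("T",s.get("tool_from_camera")),4).tolist())
E
```

```text
pics
{'time_s': 0.0, 'joint_positions': array([-1.22701129,  0.46839226, -0.01159941,  1.60361293,  0.00604633,
        1.07142753, -0.05627496]), 'dq': array([-0.00051524,  0.00020137,  0.00159774,  0.00067036, -0.00104062,
       -0.00103597,  0.00034718]), 'effort': array([-8.45891941e-05, -5.32382262e+01,  2.18627084e-02, -2.51304352e+01,
        1.15801851e-02,  7.71735184e-03,  1.98499009e-05]), 'eef_pos': array([0.24506168, 0.60145567, 0.24433297]), 'ee_rot': array([-9.05872221e-05,  1.92198911e-01,  9.81355574e-01, -8.98784630e-04]), 'wrist_force': array([ 0.69021296, -0.78103263, -0.05825136]), 'torque': array([ 0.00624874, -0.01535231, -0.01604277]), 'opening': 0.08527298562839038}
scene [[604.5, 0.0, 324.7], [0.0, 604.5, 237.3], [0.0, 0.0, 1.0]] [0.0139 0.     0.     0.     0.    ] [[0.7777, 0.4386, -0.4503, 1.107], [0.6283, -0.52, 0.5786, -0.706], [0.0196, -0.7329, -0.68, 0.969], [0.0, 0.0, 0.0, 1.0]]
top [[545.9, 0.0, 313.9], [0.0, 545.9, 243.2], [0.0, 0.0, 1.0]] [-0.0783  0.      0.      0.      0.    ] [[-0.0241, -0.9972, 0.0714, 0.4489], [-0.9997, 0.0238, -0.0062, 0.0283], [0.0045, -0.0715, -0.9974, 1.2278], [0.0, 0.0, 0.0, 1.0]]
wrist [[370.0, 0.0, 319.4], [0.0, 370.0, 241.4], [0.0, 0.0, 1.0]] [-0.0505  0.      0.      0.      0.    ] [[0.0002, -0.9475, -0.3198, 0.0825], [1.0, 0.0004, -0.0008, 0.0001], [0.0009, -0.3198, 0.9475, -0.1285], [0.0, 0.0, 0.0, 1.0]]
```

View pics/scene0.png

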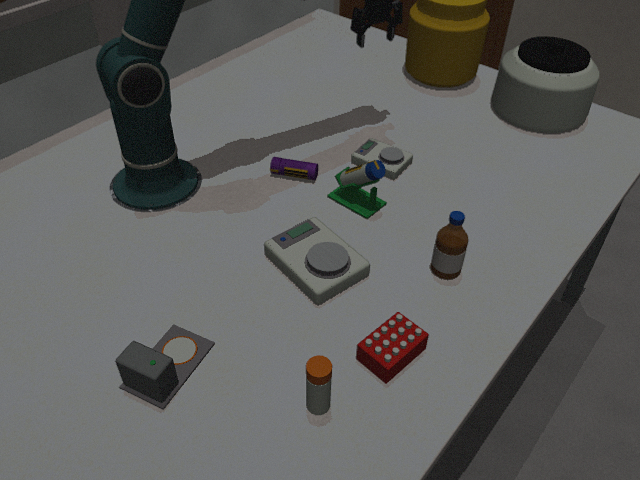

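View pics/top0.png

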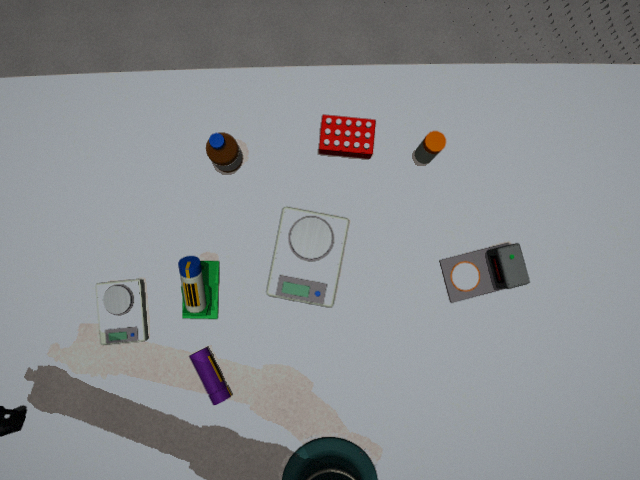

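View pics/wrist0.png

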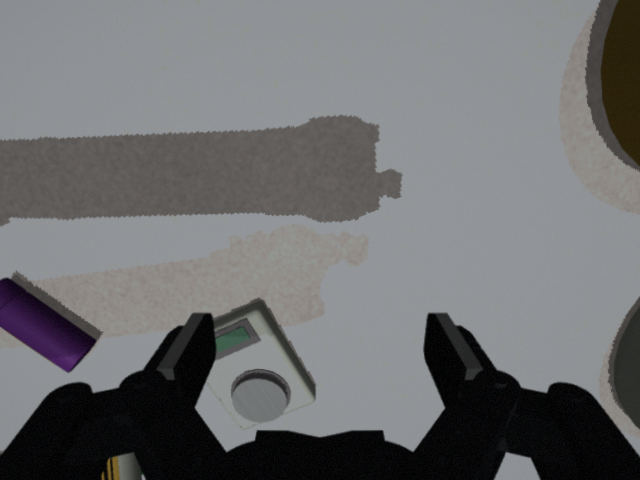

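The top view shows what could be mistaken for the targets:
- Jar: the blue-capped jar in the green rack (193,285), the purple look-alike (210,376), the orange jar (430,147) and the blue-capped brown bottle (222,152).
- Balance: the large one (310,255) and the small one (122,312).

I choose the jar at (193,285) and the large balance. Next I'll check both in a crop and measure them.

```bash
cat > h.py <<'E'
import cv2,numpy as np
def load(n): 
    d=np.load(n+".npz"); return {k:d[k] for k in d.files}
def rays(s,uv,T=None):
    T=s["T"] if T is None else T
    p=cv2.undistortPoints(np.array(uv,float).reshape(-1,1,2),s["camera_matrix"],s["dist_coeffs"]).reshape(-1,2)
    d=np.c_[p,np.ones(len(p))]@T[:3,:3].T
    return T[:3,3],d
def onplane(s,uv,z,T=None):
    c,d=rays(s,uv,T); t=(z-c[2])/d[:,2:3]; return c+t*d
def proj(s,P,T=None):
    T=s["T"] if T is None else T
    Ti=np.linalg.inv(T); r,_=cv2.Rodrigues(Ti[:3,:3])
    return cv2.projectPoints(np.array(P,float).reshape(-1,1,3),r,Ti[:3,3],s["camera_matrix"],s["dist_coeffs"])[0].reshape(-1,2)
def tri(s1,u1,s2,u2):
    c1,d1=rays(s1,[u1]);c2,d2=rays(s2,[u2]);d1=d1[0];d2=d2[0]
    A=np.c_[d1,-d2];t=np.linalg.lstsq(A,c2-c1,rcond=None)[0]
    a=c1+t[0]*d1;b=c2+t[1]*d2
    return (a+b)/2,np.linalg.norm(a-b)
def toolT(o):
    from scipy.spatial.transform import Rotation as R
    T=np.eye(4);q=o["ee_rot"];T[:3,:3]=R.from_quat([q[1],q[2],q[3],q[0]]).as_matrix();T[:3,3]=o["eef_pos"];return T
E
python3 - <<'E'
from h import *
t=load("top0");s=load("scene0")
a=cv2.resize(t["image"][240:360,80:280],None,fx=4,fy=4,interpolation=cv2.INTER_CUBIC)
cv2.imwrite("pics/cropj.png",a[:,:,::-1])
a=cv2.resize(t["image"][190:340,260:560],None,fx=2.6,fy=2.6,interpolation=cv2.INTER_CUBIC)
cv2.imwrite("pics/cropb.png",a[:,:,::-1])
a=cv2.resize(s["image"][140:230,320:420],None,fx=6,fy=6,interpolation=cv2.INTER_CUBIC)
cv2.imwrite("pics/cropjs.png",a[:,:,::-1])
E
```

```text
(no output)
```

View pics/cropj.png

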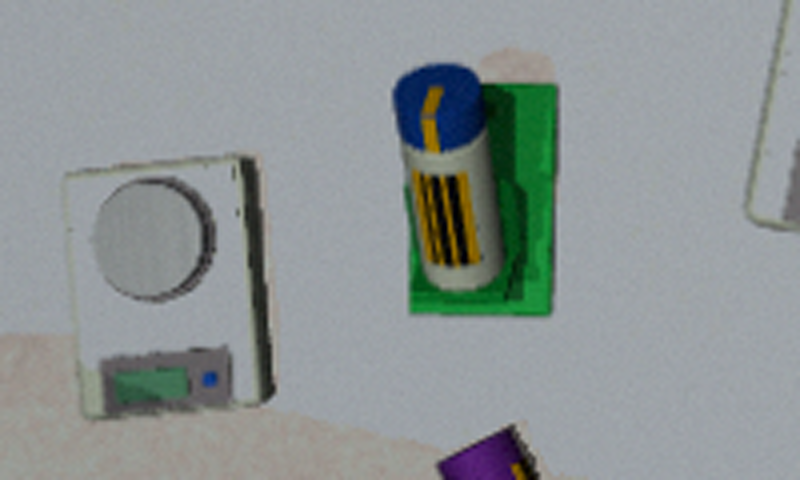

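View pics/cropb.png

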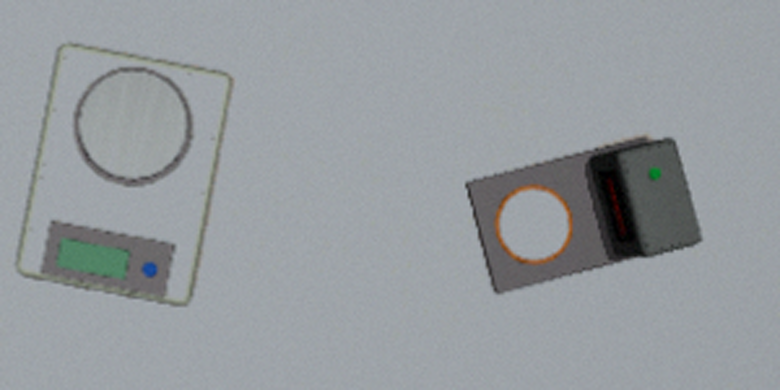

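View pics/cropjs.png

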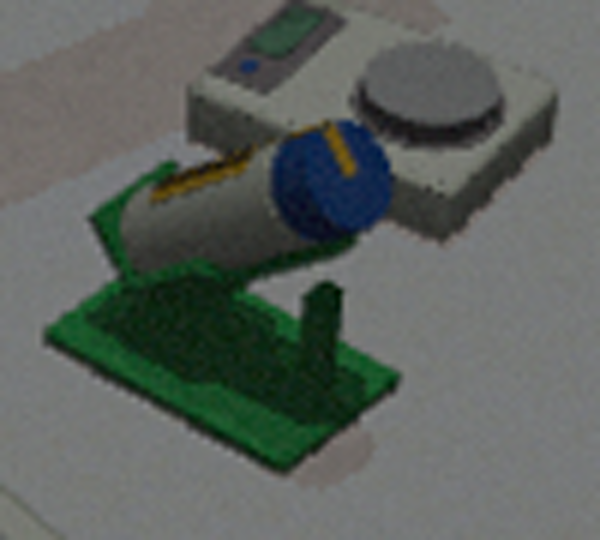

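```bash
cat > m.py <<'E'
from h import *
t=load("top0");s=load("scene0")
c=lambda p:np.array(p)/4+[80-.375,240-.375]   # crop->px
cs=lambda p:np.array(p)/6+[320-.42,140-.42]
P,e=tri(t,c((437,89)),s,cs((353,173)));print("captop tri",P.round(4),e.round(4),"expect z .1271")
# corner plate
for z in(0.006,.01):
  q=onplane(t,[c((557,85)),c((551,315)),c((411,315))],z);print("plate",z,q.round(4).tolist(),np.linalg.norm(np.diff(q,axis=0),axis=1).round(4), np.degrees(np.arctan2(*(q[0]-q[1])[1::-1])))
def ell(s,mask,z,name):
    cn,_=cv2.findContours(mask.astype(np.uint8),cv2.RETR_EXTERNAL,cv2.CHAIN_APPROX_NONE)
    k=max(cn,key=cv2.contourArea); p=k.reshape(-1,2).astype(float)
    w=onplane(s,p,z)[:,:2]; (cx,cy),r=cv2.minEnclosingCircle(w.astype(np.float32))
    A=np.c_[2*w,np.ones(len(w))];x=np.linalg.lstsq(A,(w**2).sum(1),rcond=None)[0]
    print(name,"lsq c",x[:2].round(4),"r",np.sqrt(x[2]+x[0]**2+x[1]**2).round(4),"enc",round(cx,4),round(cy,4),round(r,4))
    return x[:2]
for n,d,orr,in(("top",t,[(430,240,500,310)]),("scene",s,[(150,325,210,375)])):
    hsv=cv2.cvtColor(d["image"],cv2.COLOR_RGB2HSV)
    m=(hsv[...,0]<20)&(hsv[...,1]>90)&(hsv[...,2]>70)
    M=np.zeros(m.shape,bool);x0,y0,x1,y1=orr[0];M[y0:y1,x0:x1]=1
    ell(d,m&M,.006,n+" spot")
# pan: dark ring contour inside balance
for n,d,seed in(("top",t,(311,238)),("scene",s,(327,259))):
    g=cv2.GaussianBlur(cv2.cvtColor(d["image"],cv2.COLOR_RGB2GRAY),(3,3),0)
    f=np.zeros((482,642),np.uint8); cv2.floodFill(g.copy(),f,seed,255,12,12,cv2.FLOODFILL_MASK_ONLY|cv2.FLOODFILL_FIXED_RANGE|(255<<8))
    print(f.astype(bool).sum()); ell(d,f[1:-1,1:-1]>0,.06,n+" pan")
# scanner plate: crop b
b=lambda p:np.array(p)/2.6+[260-.31,190-.31]
q=onplane(t,[b((467,183)),b((497,293)),b((612,262))],.006);print("scan",q.round(4).tolist(),np.linalg.norm(np.diff(q,axis=0),axis=1))
v=q[1]-q[0];print("scanner x heading from short edge",np.degrees(np.arctan2(v[1],v[0]))+90,"or",np.degrees(np.arctan2(v[1],v[0]))-90)
v=q[2]-q[1];print("long edge",np.degrees(np.arctan2(v[1],v[0])))
q=onplane(t,[b((617,150)),b((671,139)),b((701,240)),b((646,255))],.085);print("block",q.round(4).tolist(),np.linalg.norm(np.diff(q,axis=0),axis=1))
for i,j in((0,1),(3,2)): v=q[j]-q[i];print(np.degrees(np.arctan2(v[1],v[0])))
for i,j in((0,3),(1,2)): v=q[j]-q[i];print(np.degrees(np.arctan2(v[1],v[0]))+90)
E
python3 m.py
```

```text
captop tri [0.4963 0.2756 0.1271] 0.0009 expect z .1271
plate 0.006 [[0.5018, 0.2348, 0.006], [0.3736, 0.2399, 0.006], [0.3752, 0.3185, 0.006]] [0.1283 0.0786] -2.3032539144145163
plate 0.01 [[0.5016, 0.2341, 0.01], [0.3738, 0.2392, 0.01], [0.3754, 0.3175, 0.01]] [0.1279 0.0783] -2.3032539144144955
top spot lsq c [ 0.4544 -0.3172] r 0.0336 enc 0.4545 -0.3171 0.0347
scene spot lsq c [ 0.4544 -0.3175] r 0.0325 enc 0.4545 -0.3174 0.0344
3456
top pan lsq c [0.5448 0.0276] r 0.0413 enc 0.5452 0.0276 0.0426
3190
scene pan lsq c [0.544  0.0256] r 0.0438 enc 0.5452 0.0214 0.0501
scan [[0.4916, -0.2605, 0.006], [0.3961, -0.283, 0.006], [0.4199, -0.385, 0.006]] [0.0981447  0.10473038]
scanner x heading from short edge -76.74398728527234 or -256.74398728527234
long edge -76.86253303695287
block [[0.5126, -0.3666, 0.085], [0.5205, -0.4121, 0.085], [0.4375, -0.4331, 0.085], [0.4266, -0.3867, 0.085]] [0.04619572 0.08567959 0.0476778 ]
-80.14063030816189
-76.84536217704415
-76.83565540365245
-75.79311880477076
```

```bash
cat > g.py <<'E'
from h import *
from scipy.spatial.transform import Rotation as R
def toolR(tilt,hd):
    # tool z tilted forward (deg) from down in the plane of heading hd; tool y at hd-90
    th=np.radians(tilt);a=np.radians(hd)
    h=np.array([np.cos(a),np.sin(a),0]);z=np.sin(th)*h-np.cos(th)*np.array([0,0,1.])
    y=np.array([np.sin(a),-np.cos(a),0]);x=np.cross(y,z)
    return np.c_[x,y,z]
def tgt(G,Rm,back=0): # grasp point -> TCP
    return np.array(G)+Rm[:,2]*(.005-back)
def need(Pt,Rt):
    from cell import arm
    o=arm.get_obs();T=toolT(o)
    rv=R.from_matrix(Rt@T[:3,:3].T).as_rotvec()
    print("t",round(o["time_s"],2),"tcp",T[:3,3].round(4),"shift/0.3",((Pt-T[:3,3])/.3).round(4),"turn/pi",(rv/np.pi).round(4),"mm",((Pt-T[:3,3])*1e3).round(1),"deg",np.degrees(rv).round(1),"F",o["wrist_force"].round(2),"op",round(o["opening"],4))
    print("q",o["joint_positions"].round(2))
HD=-1.8;FOOT=np.array([.4044,.2785,.05]);a=np.radians(HD)
AX=np.array([np.sin(np.radians(50))*np.cos(a),np.sin(np.radians(50))*np.sin(a),np.cos(np.radians(50))])
GP=FOOT+.085*AX
E
python3 - <<'E'
from g import *
Rt=toolR(-15,HD);print(GP)
need(tgt(GP,Rt,.12),Rt)
need(tgt(GP,Rt),Rt)
E
```

```text
[0.46948165 0.27645473 0.10463695]
t 0.15 tcp [0.2451 0.6016 0.2446] shift/0.3 [ 0.847  -1.0869 -0.0962] turn/pi [-0.1152  0.0239 -0.8799] mm [ 254.1 -326.1  -28.9] deg [ -20.7    4.3 -158.4] F [-0.58  0.79  0.65] op 0.0855
q [-1.23  0.47 -0.01  1.6   0.01  1.07 -0.06]
t 0.15 tcp [0.2451 0.6016 0.2446] shift/0.3 [ 0.7436 -1.0837 -0.4825] turn/pi [-0.1152  0.0239 -0.8799] mm [ 223.1 -325.1 -144.8] deg [ -20.7    4.3 -158.4] F [-0.58  0.79  0.65] op 0.0855
q [-1.23  0.47 -0.01  1.6   0.01  1.07 -0.06]
```

Request:
play_rows:
  moves: [0.14,-0.14,0.05,0,0,-0.04,-1,0.28,-0.28,0.1,0,0,-0.08,-1,0.4,-0.42,0.15,0,0,-0.12,-1,0.5,-0.55,0.2,0,0,-0.16,-1,0.6,-0.68,0.2,0,0,-0.2,-1]
  force: 60

```text
time_s: 0.57
eef_pos: [0.3824, 0.4512, 0.2952]
ee_rot: [0.0, 0.487, 0.873, 0.001]
wrist_force: [1.6, 0.7, 0.4]
opening: 0.0855
```

Request:
play_rows:
  moves: [0.1,-0.1,0,0,0,-0.04,-1,0.2,-0.2,0,0,0,-0.08,-1,0.2,-0.3,0,0,0,-0.12,-1,0.2,-0.38,0,0,0,-0.16,-1,0.2,-0.38,0,0,0,-0.2,-1]

```text
time_s: 0.98
eef_pos: [0.4429, 0.3321, 0.2942]
ee_rot: [0.001, 0.735, 0.678, -0.001]
wrist_force: [1.2, 0.4, -0.2]
opening: 0.0854
```

Request:
play_rows:
  moves: [0,0,0,0,0,-0.04,-1,0,0,0,0,0,-0.08,-1,0,0,0,0,0,-0.12,-1,0,0,0,0,0,-0.16,-1,0,0,0,0,0,-0.2,-1]

```text
time_s: 1.4
eef_pos: [0.441, 0.3383, 0.294]
ee_rot: [0.0, 0.906, 0.423, -0.0]
wrist_force: [-0.1, 0.3, 0.7]
opening: 0.0852
```

```bash
python3 - <<'E'
from g import *
Rt=toolR(-15,HD)
need(tgt(GP,Rt,.12),Rt)
E
```

```text
t 1.4 tcp [0.441  0.3383 0.294 ] shift/0.3 [ 0.194  -0.2092 -0.2609] turn/pi [-0.0352  0.0785 -0.2864] mm [ 58.2 -62.8 -78.3] deg [ -6.3  14.1 -51.5] F [-0.09  0.32  0.66] op 0.0852
q [-1.07  0.26  0.43  1.81 -0.12  1.1  -1.3 ]
```

Request:
play_rows:
  moves: [0.05,-0.05,0,0,0,-0.04,-1,0.1,-0.1,0,0,0,-0.08,-1,0.15,-0.15,0,0,0,-0.12,-1,0.19,-0.2,0,0,0,-0.16,-1,0.19,-0.2,0,0,0,-0.2,-1]

```text
time_s: 1.82
eef_pos: [0.5008, 0.2742, 0.2943]
ee_rot: [0.001, 0.993, 0.121, 0.001]
wrist_force: [0.9, -0.3, -0.1]
opening: 0.0856
```

Request:
play_rows:
  moves: [0,0,0,-0.01,0.02,-0.025,-1,0,0,0,-0.02,0.04,-0.05,-1,0,0,0,-0.03,0.06,-0.07,-1,0,0,0,-0.035,0.078,-0.086,-1,0,0,0,-0.035,0.078,-0.086,-1]

```text
time_s: 2.23
eef_pos: [0.4992, 0.2781, 0.2927]
ee_rot: [0.04, 0.991, -0.01, -0.129]
wrist_force: [0.2, -0.8, 0.4]
opening: 0.0853
```

```bash
python3 - <<'E'
from g import *
from cell import arm
Rt=toolR(-15,HD)
need(tgt(GP,Rt,.12),Rt)
o=arm.get_obs();s=arm.snapshot("wrist");s["T"]=toolT(o)@s["tool_from_camera"];np.savez("w1",**s)
cv2.imwrite("pics/w1.png",s["image"][:,:,::-1])
print(proj(s,[FOOT+AX*.12,GP,FOOT+AX*.05+.0225*np.array([-AX[2],0,.766])]).round(0))
E
```

```text
t 2.23 tcp [0.4992 0.2781 0.2927] shift/0.3 [-0.     -0.0088 -0.2567] turn/pi [ 0.0261  0.0007 -0.0072] mm [ -0.   -2.6 -77. ] deg [ 4.7  0.1 -1.3] F [ 0.21 -0.77  0.35] op 0.0853
q [-0.96  0.48  0.6   1.6  -0.29  1.43 -1.89]
[[305. 175.]
 [304. 193.]
 [304. 230.]]
```

View pics/w1.png

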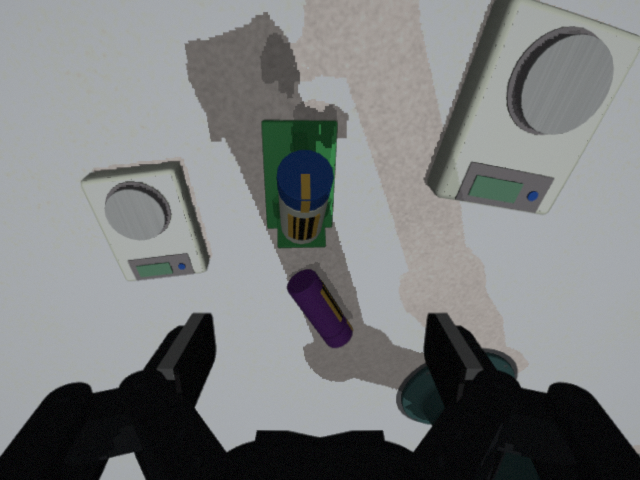

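The wrist view shows the jar in the rack, with the centre of the cap top at (305,176). I predicted (305,175), and the label faces up. Descending.

Request:
play_rows:
  moves: [0,0,-0.06,0.013,0,-0.003,-1,0,-0.004,-0.12,0.026,0,-0.007,-1,0,-0.009,-0.18,0.026,0,-0.007,-1,0,-0.009,-0.25,0.026,0,-0.007,-1,0,-0.009,-0.25,0.026,0,-0.007,-1]

```text
time_s: 2.7
eef_pos: [0.4957, 0.2747, 0.2162]
ee_rot: [-0.002, 0.991, -0.014, -0.13]
wrist_force: [-1.2, 0.5, 0.2]
opening: 0.0854
```

```bash
python3 - <<'E'
from g import *
from cell import arm
Rt=toolR(-15,HD)
need(tgt(GP,Rt,0),Rt)
o=arm.get_obs();s=arm.snapshot("wrist");s["T"]=toolT(o)@s["tool_from_camera"];np.savez("w2",**s)
cv2.imwrite("pics/w2.png",s["image"][:,:,::-1])
print(proj(s,[FOOT+AX*.12,GP]).round(0))
E
```

```text
t 2.7 tcp [0.4957 0.2747 0.2162] shift/0.3 [-0.0916  0.0058 -0.3879] turn/pi [-0.      0.0001 -0.0012] mm [ -27.5    1.7 -116.4] deg [-0.   0.  -0.2] F [-1.2   0.49  0.17] op 0.0854
q [-0.91  0.52  0.57  1.71 -0.39  1.26 -1.8 ]
[[318. 220.]
 [318. 237.]]
```

View pics/w2.png

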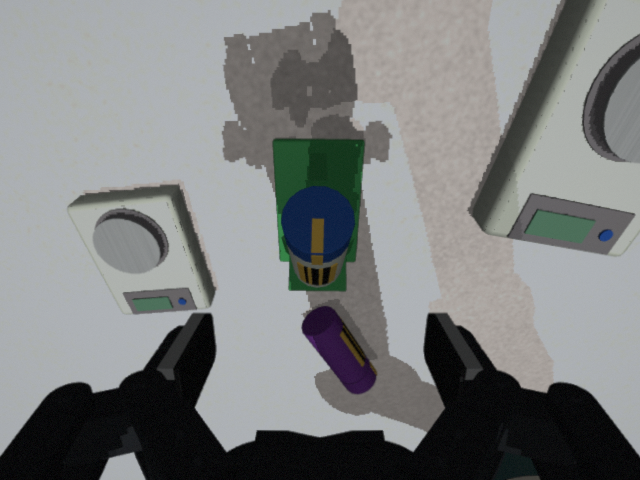

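The cap bar sits on the hand's centre line (column 318), so it is well aligned. Going in and closing.

Request:
play_rows:
  moves: [-0.025,0.002,-0.1,0,0,-0.001,-1,-0.05,0.003,-0.2,0,0,-0.001,-1,-0.07,0.005,-0.3,0,0,-0.001,-1,-0.091,0.006,-0.388,0,0,-0.001,-1,-0.091,0.006,-0.388,0,0,-0.001,-1]

```text
time_s: 3.17
eef_pos: [0.4673, 0.2773, 0.1]
ee_rot: [-0.002, 0.991, -0.015, -0.131]
wrist_force: [-0.9, -0.4, -0.4]
opening: 0.0852
```

```bash
python3 - <<'E'
from g import *
from cell import arm
Rt=toolR(-15,HD)
need(tgt(GP,Rt,0),Rt)
o=arm.get_obs()
for n in("wrist","scene"):
    s=arm.snapshot(n);cv2.imwrite(f"pics/{n}3.png",s["image"][:,:,::-1])
    if n=="scene":
        cv2.imwrite("pics/s3c.png",cv2.resize(s["image"][100:240,300:460],None,fx=4,fy=4)[:,:,::-1])
E
```

```text
t 3.17 tcp [0.4673 0.2773 0.1   ] shift/0.3 [ 0.0031 -0.0027 -0.0007] turn/pi [ 0.0001 -0.0005 -0.0006] mm [ 0.9 -0.8 -0.2] deg [ 0.  -0.1 -0.1] F [-0.89 -0.41 -0.45] op 0.0852
q [-0.89  0.64  0.5   1.83 -0.48  1.04 -1.73]
```

View pics/wrist3.png

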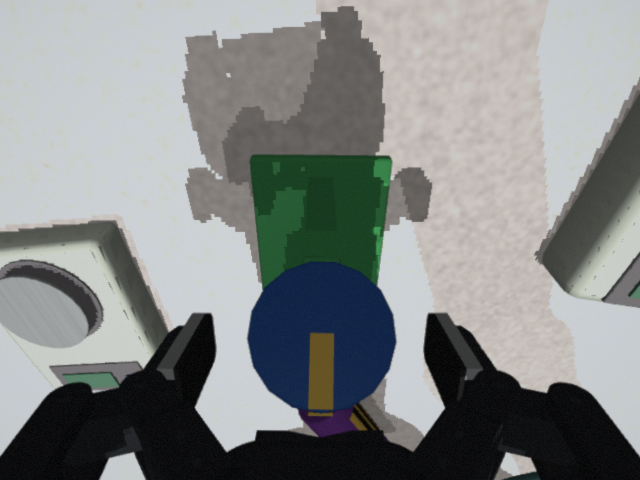

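View pics/s3c.png

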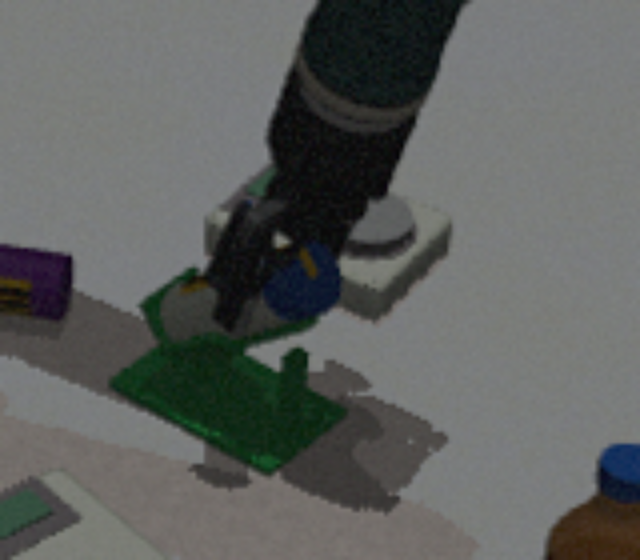

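The cap is centred at (321,335) between the fingers, and the fingers straddle the free part of the jar. Closing.

Request:
play_rows:
  moves: [0,0,0,0,0,0,0.5,0,0,0,0,0,0,0.5,0,0,0,0,0,0,0.5,0,0,0,0,0,0,1,0,0,0,0,0,0,1]
  force: 60

```text
time_s: 3.68
eef_pos: [0.4721, 0.2775, 0.1045]
ee_rot: [-0.004, 0.992, -0.016, -0.127]
wrist_force: [-0.9, -0.7, 5.9]
opening: 0.0439
```

Request:
play_rows:
  moves: [0,0,0,0,0,0,1,0,0,0,0,0,0,1,0,0,0,0,0,0,1,0,0,0,0,0,0,1,0,0,0,0,0,0,1]

```text
time_s: 4.1
eef_pos: [0.4721, 0.2775, 0.1046]
ee_rot: [-0.004, 0.992, -0.016, -0.127]
wrist_force: [-0.2, -1.1, 6.7]
opening: 0.0434
```

```bash
python3 - <<'E'
from g import *
from cell import arm
Rt=toolR(-15,HD)
need(tgt(GP,Rt,0),Rt)
s=arm.snapshot("wrist");cv2.imwrite(f"pics/w4.png",s["image"][:,:,::-1])
s=arm.snapshot("scene");cv2.imwrite("pics/s4c.png",cv2.resize(s["image"][130:210,330:410],None,fx=7,fy=7,interpolation=cv2.INTER_CUBIC)[:,:,::-1])
E
```

```text
t 4.1 tcp [0.4721 0.2775 0.1046] shift/0.3 [-0.0132 -0.0033 -0.0159] turn/pi [-0.0012  0.002   0.0003] mm [-3.9 -1.  -4.8] deg [-0.2  0.4  0. ] F [-0.2  -1.11  6.69] op 0.0434
q [-0.89  0.63  0.51  1.83 -0.48  1.04 -1.73]
```

View pics/w4.png

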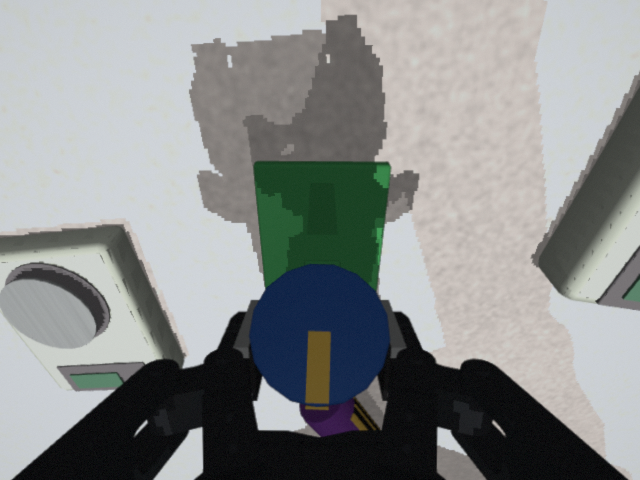

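View pics/s4c.png

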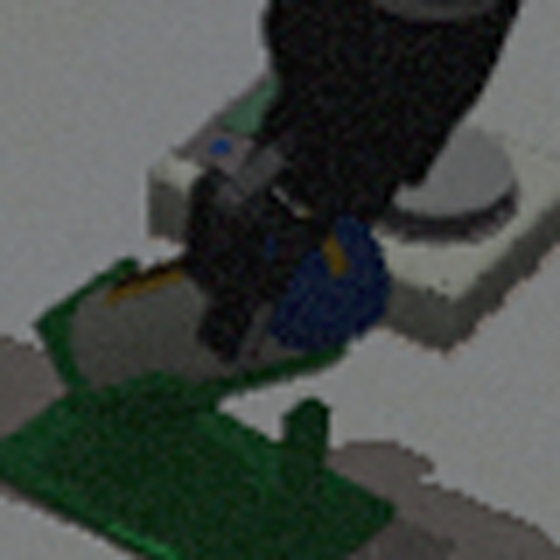

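```bash
cat >> g.py <<'E'
def jarrest():
    J=np.eye(4);n=np.cross(np.cross(AX,[0,0,1.]),AX);n/=np.linalg.norm(n)  # upper side
    J[:3,2]=AX;J[:3,0]=n;J[:3,1]=np.cross(AX,n);J[:3,3]=FOOT;return J
E
python3 - <<'E'
from g import *
from cell import arm
J=jarrest();T=toolT(arm.get_obs());TJ=np.linalg.inv(T)@J;np.save("TJ.npy",TJ)
print(J.round(3));print("tcp in jar mm",(np.linalg.inv(TJ)[:3,3]*1e3).round(1));print("jar axis in tool",TJ[:3,2].round(3))
E
```

```text
[[-0.642 -0.031  0.766  0.404]
 [ 0.02  -1.    -0.024  0.278]
 [ 0.766  0.     0.643  0.05 ]
 [ 0.     0.     0.     1.   ]]
tcp in jar mm [-1.7 -1.1 86.9]
jar axis in tool [ 0.579 -0.003 -0.816]
```

Request:
play_rows:
  moves: [0.02,-0.001,0.022,0,0,0,1,0.05,-0.002,0.05,0,0,0,1,0.08,-0.003,0.08,0,0,0,1,0.11,-0.004,0.112,0,0,0,1,0.14,-0.005,0.144,0,0,0,1]

```text
time_s: 4.62
eef_pos: [0.5146, 0.2758, 0.1473]
ee_rot: [-0.003, 0.992, -0.016, -0.128]
wrist_force: [-0.3, 0.5, -2.4]
opening: 0.0438
```

Request:
play_rows:
  moves: [0.02,0,0.06,0,0,0,1,0.04,0,0.14,0,0,0,1,0.04,0,0.22,0,0,0,1,0.04,0,0.3,0,0,0,1,0.04,0,0.3,0,0,0,1]

```text
time_s: 5.03
eef_pos: [0.5285, 0.2763, 0.2416]
ee_rot: [-0.005, 0.992, -0.016, -0.124]
wrist_force: [0.6, 0.2, -1.7]
opening: 0.0439
```

```bash
python3 - <<'E'
from g import *
from cell import arm
Rt=toolR(35,0)
need(np.array([.545,.0275,.2]),Rt)
o=arm.get_obs();s=arm.snapshot("wrist");cv2.imwrite(f"pics/w5.png",s["image"][:,:,::-1]);s["T"]=toolT(o)@s["tool_from_camera"];np.savez("w5",**s)
TJ=np.load("TJ.npy");J=toolT(o)@TJ
print("pred captop px",proj(s,[(J@[0,0,.12,1])[:3]]).round(0))
s=arm.snapshot("scene");np.savez("s5",**s);print("scene captop,foot",proj(s,[(J@[0,0,.12,1])[:3],J[:3,3]]).round(0));cv2.imwrite("pics/s5.png",s["image"][:,:,::-1])
E
```

```text
t 5.03 tcp [0.5285 0.2763 0.2416] shift/0.3 [ 0.055  -0.8292 -0.1386] turn/pi [-0.0066 -0.2738  0.0089] mm [  16.5 -248.8  -41.6] deg [ -1.2 -49.3   1.6] F [ 0.61  0.23 -1.66] op 0.0439
q [-0.88  0.54  0.58  1.62 -0.39  1.32 -1.79]
pred captop px [[323. 334.]]
scene captop,foot [[404. 127.]
 [368. 141.]]
```

View pics/w5.png

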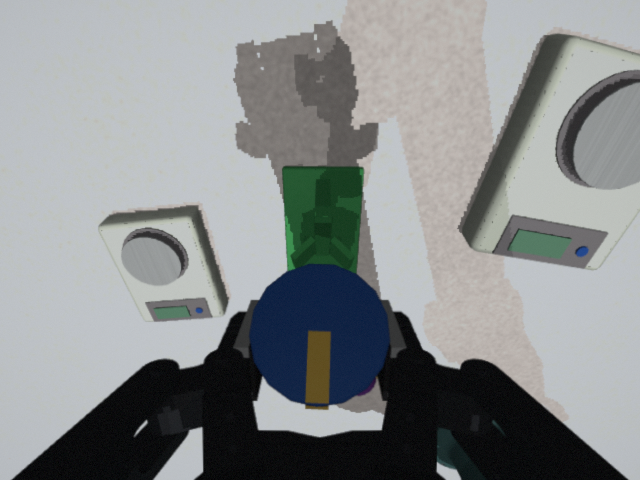

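View pics/s5.png

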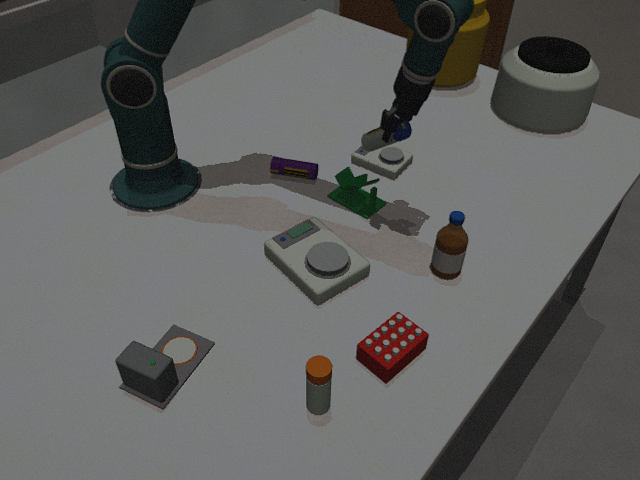

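The jar is out of the rack and in the grip as predicted: cap centre in the wrist view at (320,333). Now I'll turn it upright and carry it over the pan.

Request:
play_rows:
  moves: [0,-0.05,0.02,0,-0.038,0,1,0.01,-0.12,0.02,0,-0.076,0,1,0.02,-0.2,0.02,0,-0.114,0,1,0.03,-0.28,0.02,0,-0.152,0,1,0.04,-0.36,0.02,0,-0.19,0,1]

```text
time_s: 5.55
eef_pos: [0.5363, 0.1669, 0.2412]
ee_rot: [-0.008, 0.985, -0.014, 0.171]
wrist_force: [0.6, -1.8, -1.2]
opening: 0.0434
```

Request:
play_rows:
  moves: [0,-0.1,0,0,-0.03,0,1,0,-0.2,0,0,-0.06,0,1,0,-0.3,0,0,-0.08,0,1,0,-0.38,0,0,-0.08,0,1,0,-0.42,0,0,-0.08,0,1]

```text
time_s: 5.97
eef_pos: [0.534, 0.0397, 0.2399]
ee_rot: [-0.009, 0.957, -0.013, 0.289]
wrist_force: [1.2, -0.3, -2.3]
opening: 0.0439
```

```bash
cat >> g.py <<'E'
def jarup(foot,az):
    J=np.eye(4);b=np.radians(az);J[:3,:3]=R.from_euler('z',b).as_matrix();J[:3,3]=foot;return J
def needjar(foot,az,TJ):
    T=jarup(foot,az)@np.linalg.inv(TJ);need(T[:3,3],T[:3,:3])
PAN=np.array([.5448,.0272]);SPOT=np.array([.4545,-.3174])
E
python3 - <<'E'
from g import *
from cell import arm
TJ=np.load("TJ.npy")
needjar([*PAN,.085],178.2,TJ)
o=arm.get_obs();J=toolT(o)@TJ
for n in("wrist","scene","top"):
    s=arm.snapshot(n)
    if n=="wrist":s["T"]=toolT(o)@s["tool_from_camera"]
    print(n,"captop,foot",proj(s,[(J@[0,0,.12,1])[:3],J[:3,3]]).round(0).tolist());cv2.imwrite(f"pics/{n}6.png",s["image"][:,:,::-1]);np.savez(n+"6",**s)
E
```

```text
t 5.97 tcp [0.534  0.0397 0.2399] shift/0.3 [ 0.0418 -0.0381 -0.2265] turn/pi [-0.0071 -0.0098 -0.0028] mm [ 12.5 -11.4 -67.9] deg [-1.3 -1.8 -0.5] F [ 1.22 -0.33 -2.27] op 0.0439
q [-1.04  0.05  0.9   2.33  0.18  0.2  -1.92]
wrist captop,foot [[323.0, 334.0], [322.0, 343.0]]
scene captop,foot [[329.0, 171.0], [327.0, 216.0]]
top captop,foot [[305.0, 234.0], [304.0, 242.0]]
```

View pics/scene6.png

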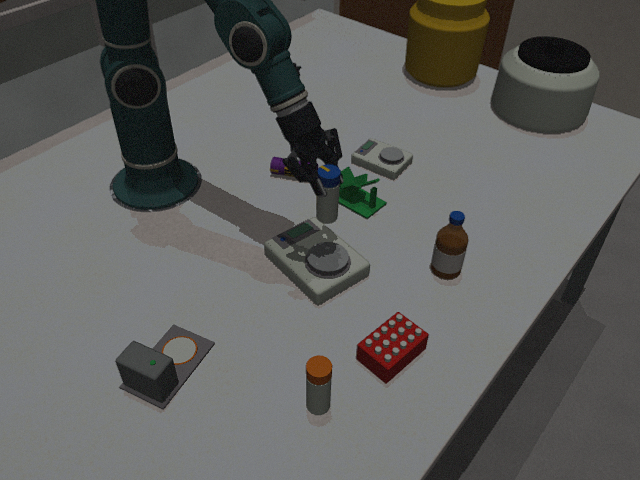

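View pics/top6.png

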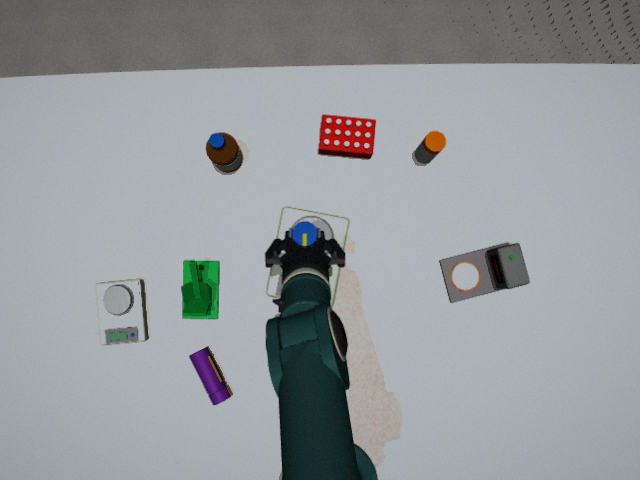

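The jar is upright above the pan: cap at (305,234) in the top view, as predicted. q6 is near its limit, so I'll watch it while lowering.

Request:
play_rows:
  moves: [0.01,-0.01,-0.05,-0.003,-0.003,-0.001,1,0.02,-0.02,-0.1,-0.007,-0.006,-0.003,1,0.03,-0.03,-0.15,-0.007,-0.01,-0.003,1,0.042,-0.038,-0.2,-0.007,-0.01,-0.003,1,0.042,-0.038,-0.226,-0.007,-0.01,-0.003,1]

```text
time_s: 6.53
eef_pos: [0.5461, 0.0282, 0.1997]
ee_rot: [0.015, 0.957, -0.01, 0.29]
wrist_force: [0.4, -0.1, -1.9]
opening: 0.0435
```

```bash
python3 - <<'E'
from g import *
from cell import arm
TJ=np.load("TJ.npy")
needjar([*PAN,.062],178.2,TJ)
o=arm.get_obs();J=toolT(o)@TJ
s=arm.snapshot("scene");
x,y=proj(s,[J[:3,3]])[0].astype(int);print(x,y,"foot rim low",proj(s,[J[:3,3]+[.0225*.61,-.0225*.79,0]]))
cv2.imwrite("pics/s7.png",cv2.resize(s["image"][y-80:y+50,x-60:x+80],None,fx=5,fy=5,interpolation=cv2.INTER_CUBIC)[:,:,::-1])
E
```

```text
t 6.53 tcp [0.5461 0.0282 0.1997] shift/0.3 [ 0.0015  0.0003 -0.1692] turn/pi [ 0.0079 -0.0095 -0.0003] mm [  0.4   0.1 -50.8] deg [ 1.4 -1.7 -0.1] F [ 0.44 -0.12 -1.87] op 0.0435
q [-0.3   0.17  0.12  2.31  0.9   0.15 -2.63]
326 237 foot rim low [[325.85880457 244.47062689]]
```

View pics/s7.png

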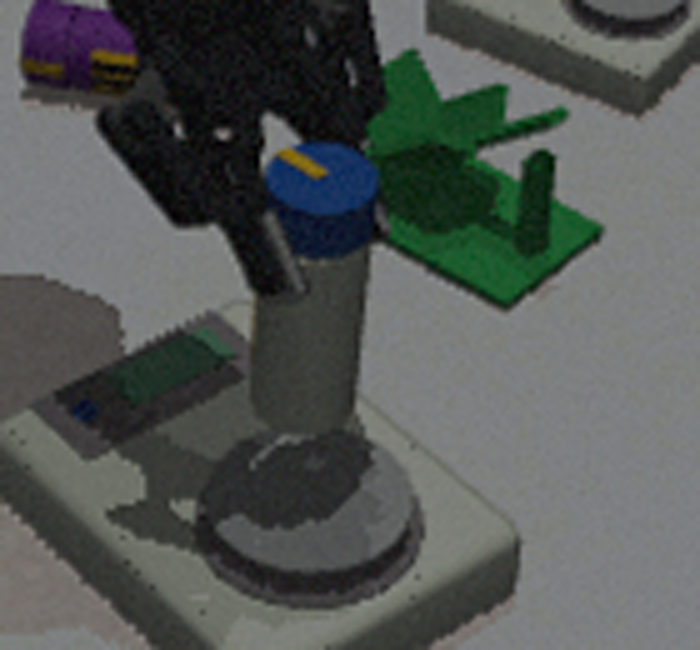

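The arm hit its q6 limit because a 35° forward tilt this close folds the elbow. I'll yaw the held jar +72° so the hand leans sideways, which gives the arm more room and also brings the label nearer its final direction.

Request:
play_rows:
  moves: [0,0,0.02,0.002,0,0.038,1,0,0,0.04,0.004,0,0.076,1,0,0,0.05,0.006,0,0.114,1,0,0,0.05,0.008,0,0.152,1,0,0,0.05,0.008,0,0.19,1]

```text
time_s: 7.0
eef_pos: [0.5444, 0.0262, 0.2066]
ee_rot: [-0.016, 0.957, 0.088, 0.277]
wrist_force: [0.1, 0.4, -3.2]
opening: 0.0436
```

```bash
python3 - <<'E'
from g import *
needjar([*PAN,.12],250,np.load("TJ.npy"))
E
```

```text
t 7.0 tcp [0.5444 0.0262 0.2066] shift/0.3 [-0.0002  0.0099  0.0011] turn/pi [ 0.0169 -0.0093  0.333 ] mm [-0.   3.   0.3] deg [ 3.1 -1.7 59.9] F [ 0.09  0.39 -3.2 ] op 0.0436
q [ 0.45  0.21 -0.58  2.25  0.52  0.17 -1.97]
```

Request:
play_rows:
  moves: [0,0,0,0.003,-0.002,0.038,1,0,0,0,0.006,-0.004,0.076,1,0,0,0,0.009,-0.006,0.114,1,0,0.005,0,0.012,-0.008,0.152,1,0,0.01,0,0.015,-0.009,0.19,1]

```text
time_s: 7.42
eef_pos: [0.5445, 0.0283, 0.2077]
ee_rot: [-0.098, 0.905, 0.307, 0.278]
wrist_force: [-0.4, 0.8, -4.6]
opening: 0.0436
```

```bash
python3 - <<'E'
from g import *
needjar([*PAN,.12],250,np.load("TJ.npy"))
E
```

```text
t 7.42 tcp [0.5445 0.0283 0.2077] shift/0.3 [-0.0006  0.003  -0.0025] turn/pi [ 0.0042 -0.0042  0.1809] mm [-0.2  0.9 -0.7] deg [ 0.8 -0.8 32.6] F [-0.42  0.82 -4.6 ] op 0.0436
q [ 1.13  0.55 -1.25  2.17  0.45  0.32 -1.24]
```

Request:
play_rows:
  moves: [0,0,0,0,0,0.038,1,0,0,0,0.001,-0.001,0.076,1,0,0,0,0.002,-0.002,0.114,1,0,0,0,0.003,-0.003,0.152,1,0,0.002,0,0.004,-0.004,0.18,1]

```text
time_s: 7.83
eef_pos: [0.5448, 0.0287, 0.2048]
ee_rot: [-0.178, 0.781, 0.545, 0.246]
wrist_force: [0.2, -0.0, -2.5]
opening: 0.0436
```

```bash
python3 - <<'E'
from g import *
needjar([*PAN,.12],250,np.load("TJ.npy"))
E
```

```text
t 7.83 tcp [0.5448 0.0287 0.2048] shift/0.3 [-0.0015  0.0019  0.0072] turn/pi [-0.0008 -0.0019  0.0011] mm [-0.5  0.6  2.2] deg [-0.1 -0.3  0.2] F [ 0.22 -0.04 -2.53] op 0.0436
q [ 1.18  0.95 -1.43  1.98  0.54  0.76 -0.73]
```

```bash
python3 - <<'E'
from g import *
needjar([*PAN,.066],250,np.load("TJ.npy"))
E
```

```text
t 7.83 tcp [0.5448 0.0287 0.2048] shift/0.3 [-0.0015  0.0019 -0.1728] turn/pi [-0.0008 -0.0019  0.0011] mm [ -0.5   0.6 -51.8] deg [-0.1 -0.3  0.2] F [ 0.22 -0.04 -2.53] op 0.0436
q [ 1.18  0.95 -1.43  1.98  0.54  0.76 -0.73]
```

Request:
play_rows:
  moves: [-0.001,0.002,-0.03,0,-0.001,0.001,1,-0.001,0.002,-0.07,0,-0.002,0.001,1,-0.001,0.002,-0.11,0,-0.002,0.001,1,-0.001,0.002,-0.15,0,-0.002,0.001,1,-0.001,0.002,-0.165,0,-0.002,0.001,1]

```text
time_s: 8.25
eef_pos: [0.5426, 0.0295, 0.1549]
ee_rot: [-0.173, 0.782, 0.546, 0.248]
wrist_force: [0.2, 0.3, -2.2]
opening: 0.0437
```

```bash
python3 - <<'E'
from g import *
from cell import arm
TJ=np.load("TJ.npy")
needjar([*PAN,.062],250,TJ)
o=arm.get_obs();J=toolT(o)@TJ
for n,f in(("scene",5),("top",5)):
    s=arm.snapshot(n);np.savez(n+"8",**s)
    x,y=proj(s,[J[:3,3]])[0].astype(int);print(x,y)
    cv2.imwrite(f"pics/{n}8.png",cv2.resize(s["image"][y-60:y+40,x-70:x+70],None,fx=5,fy=5,interpolation=cv2.INTER_CUBIC)[:,:,::-1])
E
```

```text
t 8.25 tcp [0.5426 0.0295 0.1549] shift/0.3 [ 0.0058 -0.0009 -0.0199] turn/pi [0.001  0.0004 0.0017] mm [ 1.7 -0.3 -6. ] deg [0.2 0.1 0.3] F [ 0.23  0.29 -2.16] op 0.0437
q [ 1.15  0.98 -1.35  2.01  0.61  0.66 -0.74]
326 252
310 238
```

View pics/scene8.png

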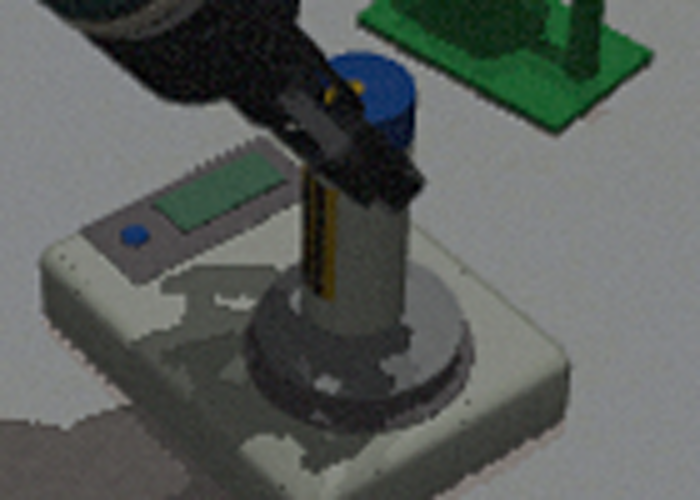

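View pics/top8.png

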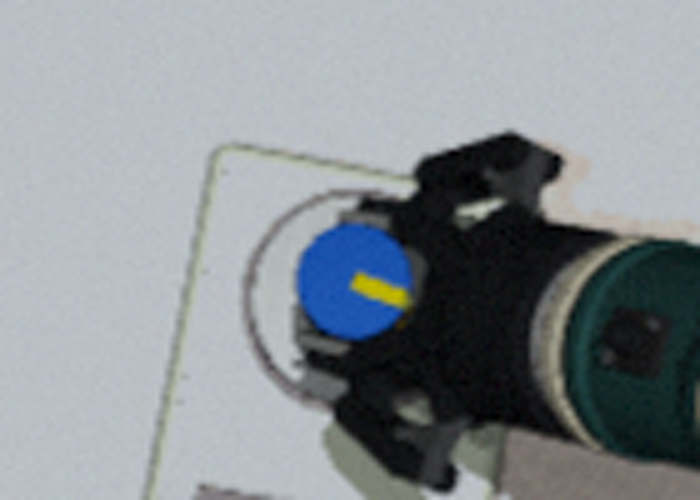

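The jar is over the pan centre and about 8 mm above it. Lowering gently and watching the force.

Request:
play_rows:
  moves: [0.003,0,-0.004,0,0,0,1,0.005,0,-0.008,0,0,0.001,1,0.005,0,-0.012,0,0,0.001,1,0.005,0,-0.016,0,0,0.001,1,0.005,0,-0.018,0,0,0.001,1]

```text
time_s: 8.77
eef_pos: [0.546, 0.0291, 0.1524]
ee_rot: [-0.173, 0.78, 0.546, 0.25]
wrist_force: [-0.1, 1.1, -2.2]
opening: 0.0436
```

Request:
play_rows:
  moves: [0,0,-0.002,0,0,0,1,0,0,-0.004,0,0,0,1,0,0,-0.006,0,0,0,1,0,0,-0.007,0,0,0,1,0,0,-0.007,0,0,0,1]

```text
time_s: 9.18
eef_pos: [0.5459, 0.0292, 0.1502]
ee_rot: [-0.174, 0.78, 0.546, 0.25]
wrist_force: [-0.2, -0.3, -2.5]
opening: 0.0435
```

```bash
python3 - <<'E'
from g import *
needjar([*PAN,.060],250,np.load("TJ.npy"))
E
```

```text
t 9.18 tcp [0.5459 0.0292 0.1502] shift/0.3 [-0.0053  0.0001 -0.0109] turn/pi [0.0004 0.0016 0.001 ] mm [-1.6  0.  -3.3] deg [0.1 0.3 0.2] F [-0.19 -0.29 -2.54] op 0.0435
q [ 1.14  0.99 -1.34  2.01  0.62  0.66 -0.73]
```

Request:
play_rows:
  moves: [-0.002,0,-0.002,0,0,0,1,-0.004,0,-0.004,0,0.001,0,1,-0.005,0,-0.006,0,0.001,0,1,-0.005,0,-0.008,0,0.001,0,1,-0.005,0,-0.008,0,0.001,0,1]

```text
time_s: 9.6
eef_pos: [0.5444, 0.0292, 0.1477]
ee_rot: [-0.174, 0.781, 0.546, 0.248]
wrist_force: [-0.4, 0.1, -2.7]
opening: 0.0436
```

Request:
play_rows:
  moves: [0,0,-0.002,0,0,0,1,0,0,-0.004,0,0,0,1,0,0,-0.006,0,0,0,1,0,0,-0.006,0,0,0,1,0,0,-0.006,0,0,0,1]

```text
time_s: 10.02
eef_pos: [0.5445, 0.0292, 0.1461]
ee_rot: [-0.174, 0.781, 0.546, 0.248]
wrist_force: [-0.3, -0.4, -1.7]
opening: 0.0438
```

```bash
python3 - <<'E'
from g import *
from cell import arm
TJ=np.load("TJ.npy")
needjar([*PAN,.060],250,TJ)
o=arm.get_obs();J=toolT(o)@TJ
for n,f in(("scene",8),):
    s=arm.snapshot(n)
    x,y=proj(s,[J[:3,3]])[0].astype(int);print(x,y)
    cv2.imwrite(f"pics/{n}9.png",cv2.resize(s["image"][y-30:y+30,x-40:x+40],None,fx=8,fy=8,interpolation=cv2.INTER_CUBIC)[:,:,::-1])
E
```

```text
t 10.02 tcp [0.5445 0.0292 0.1461] shift/0.3 [-0.0006 -0.0001  0.0027] turn/pi [0.0004 0.0006 0.001 ] mm [-0.2 -0.   0.8] deg [0.1 0.1 0.2] F [-0.29 -0.44 -1.73] op 0.0438
q [ 1.14  1.   -1.33  2.01  0.62  0.65 -0.73]
327 255
```

View pics/scene9.png

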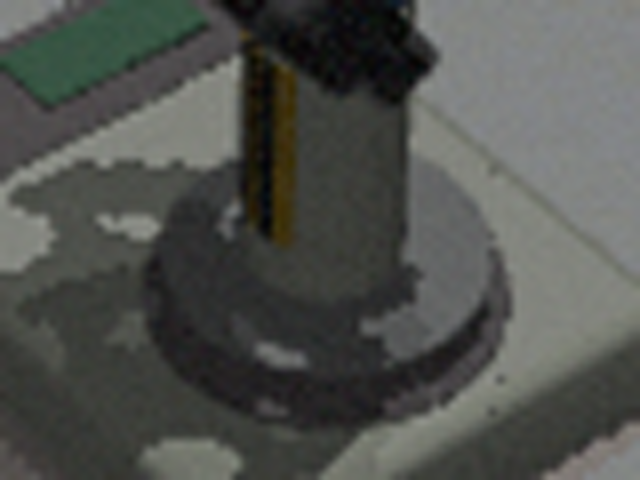

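Request:
play_rows:
  moves: [0,0,-0.002,0,0,0,1,0,0,-0.004,0,0,0,1,0,0,-0.005,0,0,0,1,0,0,-0.005,0,0,0,1,0,0,-0.005,0,0,0,1]

```text
time_s: 10.48
eef_pos: [0.5445, 0.0293, 0.1447]
ee_rot: [-0.174, 0.781, 0.546, 0.248]
wrist_force: [-0.6, -0.5, 0.5]
opening: 0.0437
```

Request:
play_rows:
  moves: [0,0,-0.001,0,0,0,1,0,0,-0.002,0,0,0,1,0,0,-0.003,0,0,0,1,0,0,-0.003,0,0,0,1,0,0,-0.003,0,0,0,1]

```text
time_s: 10.9
eef_pos: [0.5445, 0.0292, 0.1438]
ee_rot: [-0.174, 0.781, 0.546, 0.248]
wrist_force: [-0.4, -0.6, 1.9]
opening: 0.0438
```

The pan now carries the jar (Fz +1.9). Easing up 1 mm and releasing.

Request:
play_rows:
  moves: [0,0,0.002,0,0,0,1,0,0,0.004,0,0,0,1,0,0,0.004,0,0,0,0.2,0,0,0.004,0,0,0,-0.2,0,0,0.004,0,0,0,-0.5]

```text
time_s: 11.32
eef_pos: [0.5445, 0.0293, 0.1449]
ee_rot: [-0.174, 0.781, 0.546, 0.248]
wrist_force: [-1.2, -0.7, -0.0]
opening: 0.062
```

Request:
play_rows:
  moves: [0,0,0,0,0,0,-1,0,0,0,0,0,0,-1,0,0,0,0,0,0,-1,0,0,0,0,0,0,-1,0,0,0,0,0,0,-1]

```text
time_s: 11.73
eef_pos: [0.5445, 0.0292, 0.1449]
ee_rot: [-0.174, 0.781, 0.546, 0.248]
wrist_force: [0.3, -0.1, -0.7]
opening: 0.0851
```

```bash
python3 - <<'E'
from g import *
from cell import arm
TJ=np.load("TJ.npy")
needjar([*PAN,.060],250,TJ)
o=arm.get_obs();T=toolT(o);print("tool z",T[:3,2].round(3))
for n,f in(("scene",8),("top",5)):
    s=arm.snapshot(n);np.savez(n+"10",**s)
    x,y=(327,240) if n=="scene" else (310,238)
    cv2.imwrite(f"pics/{n}10.png",cv2.resize(s["image"][y-50:y+50,x-60:x+60],None,fx=5,fy=5,interpolation=cv2.INTER_CUBIC)[:,:,::-1])
E
```

```text
t 11.73 tcp [0.5445 0.0292 0.1449] shift/0.3 [-0.0005 -0.      0.0069] turn/pi [0.0004 0.0006 0.001 ] mm [-0.2 -0.   2.1] deg [0.1 0.1 0.2] F [ 0.25 -0.13 -0.75] op 0.0851
q [ 1.14  1.   -1.33  2.01  0.62  0.65 -0.73]
tool z [ 0.197  0.544 -0.816]
```

View pics/scene10.png

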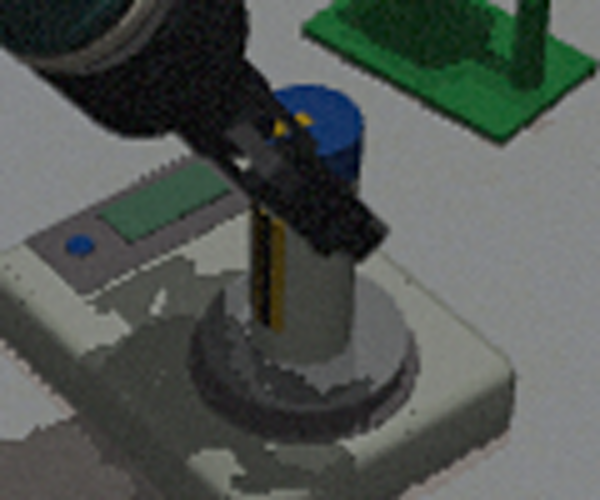

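View pics/top10.png

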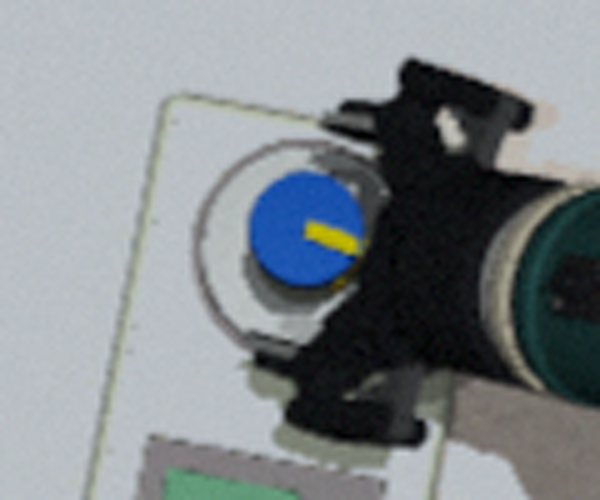

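The jar stands upright near the pan centre with the fingers clear. Retracting straight back, which also gives it its second of weighing.

Request:
play_rows:
  moves: [-0.015,-0.04,0.06,0,0,0,-1,-0.035,-0.1,0.15,0,0,0,-1,-0.06,-0.165,0.25,0,0,0,-1,-0.08,-0.22,0.33,0,0,0,-1,-0.1,-0.272,0.408,0,0,0,-1]

```text
time_s: 12.25
eef_pos: [0.5141, -0.0532, 0.2686]
ee_rot: [-0.175, 0.781, 0.546, 0.249]
wrist_force: [0.7, -0.6, -0.5]
opening: 0.0858
```

Request:
play_rows:
  moves: [0,-0.05,0.03,0,0,0,-1,0,-0.1,0.05,0,0,0,-1,0,-0.15,0.05,0,0,0,-1,0,-0.15,0.05,0,0,0,-1,0,-0.15,0.05,0,0,0,-1]

```text
time_s: 12.67
eef_pos: [0.5143, -0.0979, 0.2816]
ee_rot: [-0.175, 0.781, 0.545, 0.248]
wrist_force: [-0.1, -0.4, -0.2]
opening: 0.0857
```

```bash
python3 - <<'E'
from g import *
from cell import arm
need(np.array([.545,.03,.28]),toolR(0,70))
for n,f in(("scene",8),("top",5)):
    s=arm.snapshot(n);np.savez(n+"11",**s)
    x,y=(327,240) if n=="scene" else (310,238)
    cv2.imwrite(f"pics/{n}11.png",cv2.resize(s["image"][y-50:y+50,x-60:x+60],None,fx=6,fy=6,interpolation=cv2.INTER_CUBIC)[:,:,::-1])
E
```

```text
t 12.67 tcp [ 0.5143 -0.0979  0.2816] shift/0.3 [ 0.1022  0.4264 -0.0052] turn/pi [-0.1848  0.0668  0.0008] mm [ 30.7 127.9  -1.6] deg [-33.3  12.    0.1] F [-0.12 -0.44 -0.18] op 0.0857
q [ 1.45  0.91 -1.54  1.87  0.38  1.02 -0.48]
```

View pics/scene11.png

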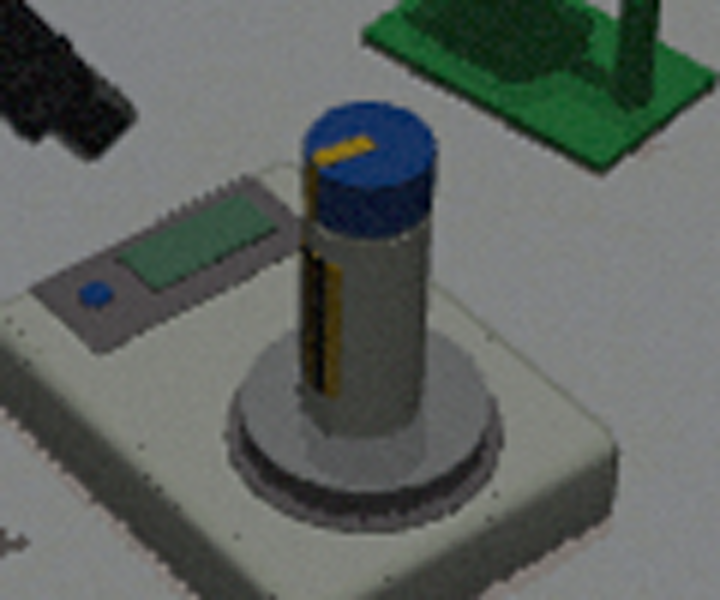

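View pics/top11.png

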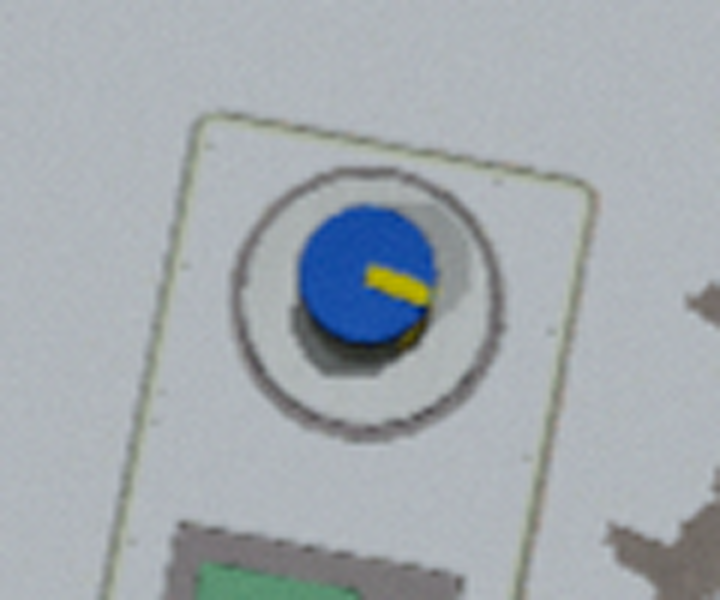

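```bash
cat > mj.py <<'E'
from g import *
def jar(d,roi,zc,upper=True):
    x0,y0,x1,y1=roi;hsv=cv2.cvtColor(d["image"],cv2.COLOR_RGB2HSV)
    M=np.zeros(hsv.shape[:2],bool);M[y0:y1,x0:x1]=1
    b=M&(hsv[...,0]>105)&(hsv[...,0]<130)&(hsv[...,1]>120)
    y=M&(hsv[...,0]>20)&(hsv[...,0]<36)&(hsv[...,1]>120)
    cn,_=cv2.findContours(((b|y)).astype(np.uint8),cv2.RETR_EXTERNAL,cv2.CHAIN_APPROX_NONE)
    k=max(cn,key=cv2.contourArea);(c,r)=cv2.minEnclosingCircle(k)
    w=onplane(d,k.reshape(-1,2).astype(float),zc)[:,:2]
    A=np.c_[2*w,np.ones(len(w))];x=np.linalg.lstsq(A,(w**2).sum(1),rcond=None)[0]
    yy=np.argwhere(y)[:,::-1].astype(float);q=onplane(d,yy,zc)[:,:2]
    q=q[np.linalg.norm(q-x[:2],axis=1)<.021];v=q.mean(0)-x[:2]
    print("cap c",x[:2].round(4),"r",np.sqrt(x[2]+x[:2]@x[:2]).round(4),"bar az",np.degrees(np.arctan2(v[1],v[0])).round(1),"len",np.linalg.norm(v).round(4),"n",len(q))
    u=q-q.mean(0);e=np.linalg.svd(u)[2][0];print("bar axis az mod180",np.degrees(np.arctan2(e[1],e[0])).round(1))
    return x[:2]
E
python3 - <<'E'
from mj import *
t=load("top11");jar(t,(285,215,335,260),.178)
f=lambda p:np.array(p)/6+[250-.42,188-.42]
q=onplane(t,[f((235,303)),f((502,303)),f((367,168)),f((367,439))],.057);print("pan",q[:,:2].round(4).tolist(),q[:2].mean(0).round(4),q[2:].mean(0).round(4))
E
```

```text
cap c [0.5425 0.0274] r 0.0215 bar az -106.9 len 0.0102 n 33
bar axis az mod180 -112.8
pan [[0.5451, 0.0749], [0.5428, -0.0208], [0.5927, 0.0265], [0.4952, 0.0288]] [0.544  0.0271 0.057 ] [0.5439 0.0276 0.057 ]
```

The jar is at (0.5425, 0.0274) and the pan centre at (0.544, 0.027), so it is within 2 mm. The bar azimuth is about −110°, and 1 s has passed hands-off. Regrasping from straight above.

Request:
play_rows:
  moves: [0.02,0.08,0,-0.035,0.013,0,-1,0.04,0.16,0,-0.07,0.026,0,-1,0.06,0.24,0,-0.105,0.039,0,-1,0.08,0.33,0,-0.14,0.052,0,-1,0.1,0.42,0,-0.175,0.066,0,-1]

```text
time_s: 13.18
eef_pos: [0.5431, 0.0268, 0.283]
ee_rot: [-0.015, 0.819, 0.573, 0.017]
wrist_force: [0.2, 0.6, -1.0]
opening: 0.0855
```

```bash
python3 - <<'E'
from g import *
Rt=toolR(0,70)
need(tgt([.5435,.0275,.143],Rt,.09),Rt)
E
```

```text
t 13.18 tcp [0.5431 0.0268 0.283 ] shift/0.3 [ 0.0014  0.0023 -0.1833] turn/pi [-0.0138  0.0033  0.0001] mm [  0.4   0.7 -55. ] deg [-2.5  0.6  0. ] F [ 0.2   0.58 -0.95] op 0.0855
q [ 0.83  0.57 -1.25  1.78  0.54  1.19 -0.92]
```

Request:
play_rows:
  moves: [0.001,0.002,-0.04,-0.007,0.002,0,-1,0.001,0.002,-0.08,-0.014,0.003,0,-1,0.001,0.002,-0.12,-0.014,0.003,0,-1,0.001,0.002,-0.16,-0.014,0.003,0,-1,0.001,0.002,-0.183,-0.014,0.003,0,-1]

```text
time_s: 13.6
eef_pos: [0.5427, 0.024, 0.2247]
ee_rot: [-0.003, 0.82, 0.572, 0.0]
wrist_force: [0.0, -0.1, 0.3]
opening: 0.0854
```

```bash
python3 - <<'E'
from g import *
from cell import arm
Rt=toolR(0,70)
need(tgt([.5435,.0275,.143],Rt,0),Rt)
o=arm.get_obs();s=arm.snapshot("wrist");s["T"]=toolT(o)@s["tool_from_camera"];np.savez("w12",**s)
cv2.imwrite("pics/w12.png",s["image"][:,:,::-1])
print(proj(s,[[.5435,.0275,.178]]).round(0),toolT(o)[:3,2].round(3))
E
```

```text
t 13.6 tcp [0.5427 0.024  0.2247] shift/0.3 [ 0.0027  0.0116 -0.2889] turn/pi [-0.0018 -0.001   0.0009] mm [  0.8   3.5 -86.7] deg [-0.3 -0.2  0.2] F [ 0.01 -0.06  0.31] op 0.0854
q [ 0.76  0.62 -1.17  1.83  0.63  1.12 -0.99]
[[319. 278.]] [-0.003  0.006 -1.   ]
```

View pics/w12.png

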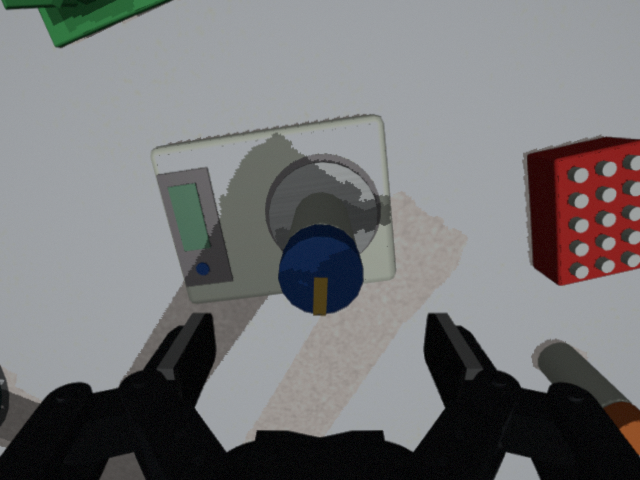

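The cap centre is at (320,279), against a predicted (319,278), and the bar lies along the hand's centre line. Descending and gripping lightly.

Request:
play_rows:
  moves: [0.003,0.012,-0.07,-0.002,-0.001,0.001,-1,0.003,0.012,-0.14,-0.002,-0.001,0.001,-1,0.003,0.012,-0.21,-0.002,-0.001,0.001,-1,0.003,0.012,-0.26,-0.002,-0.001,0.001,-1,0.003,0.012,-0.289,-0.002,-0.001,0.001,-1]

```text
time_s: 14.07
eef_pos: [0.5438, 0.0269, 0.1382]
ee_rot: [0.0, 0.82, 0.573, -0.0]
wrist_force: [-0.0, -0.3, -0.2]
opening: 0.0853
```

```bash
python3 - <<'E'
from g import *
Rt=toolR(0,70)
need(tgt([.5435,.0275,.143],Rt,0),Rt)
E
```

```text
t 14.07 tcp [0.5438 0.0269 0.1382] shift/0.3 [-0.0012  0.002  -0.0007] turn/pi [0.0002 0.     0.0005] mm [-0.3  0.6 -0.2] deg [0.  0.  0.1] F [-0.05 -0.26 -0.15] op 0.0853
q [ 0.67  0.71 -1.06  1.9   0.75  0.99 -1.09]
```

Request:
play_rows:
  moves: [0,0.002,0,0,0,0,-0.2,0,0.002,0,0,0,0,-0.2,0,0.002,0,0,0,0,-0.2,0,0.002,0,0,0,0,-0.2,0,0.002,0,0,0,0,-0.2]
  force: 25

```text
time_s: 14.48
eef_pos: [0.5452, 0.0288, 0.1411]
ee_rot: [0.002, 0.819, 0.574, 0.001]
wrist_force: [0.7, 0.4, 0.9]
opening: 0.0514
```

Request:
play_rows:
  moves: [0,0,0.001,0,0,0,-0.1,0,0,0.002,0,0,0,-0.05,0,0,0.004,0,0,0,0,0,0,0.007,0,0,0,0.1,0,0,0.01,0,0,0,0.2]

```text
time_s: 14.9
eef_pos: [0.5446, 0.0287, 0.1431]
ee_rot: [0.001, 0.819, 0.574, 0.001]
wrist_force: [0.4, 0.5, -2.2]
opening: 0.0445
```

Request:
play_rows:
  moves: [0,0,0,0,0,0,1,0,0,0.01,0,0,0,1,0,0,0.03,0,0,0,1,0,0,0.06,0,0,0,1,0,0,0.1,0,0,0,1]
  force: 50

```text
time_s: 15.32
eef_pos: [0.5443, 0.0288, 0.1737]
ee_rot: [0.001, 0.819, 0.574, 0.0]
wrist_force: [0.4, -0.8, -2.1]
opening: 0.0439
```

```bash
python3 - <<'E'
from g import *
from cell import arm
need(np.array([.4545,-.3174,.16]),toolR(0,103.2))
s=arm.snapshot("scene");cv2.imwrite("pics/s13.png",s["image"][:,:,::-1])
s=arm.snapshot("wrist");cv2.imwrite("pics/w13.png",s["image"][:,:,::-1])
E
```

```text
t 15.32 tcp [0.5443 0.0288 0.1737] shift/0.3 [-0.2992 -1.1539 -0.0456] turn/pi [0.0002 0.0006 0.1842] mm [ -89.8 -346.2  -13.7] deg [ 0.   0.1 33.1] F [ 0.37 -0.84 -2.1 ] op 0.0439
q [ 0.7   0.67 -1.1   1.88  0.7   1.04 -1.05]
```

View pics/s13.png

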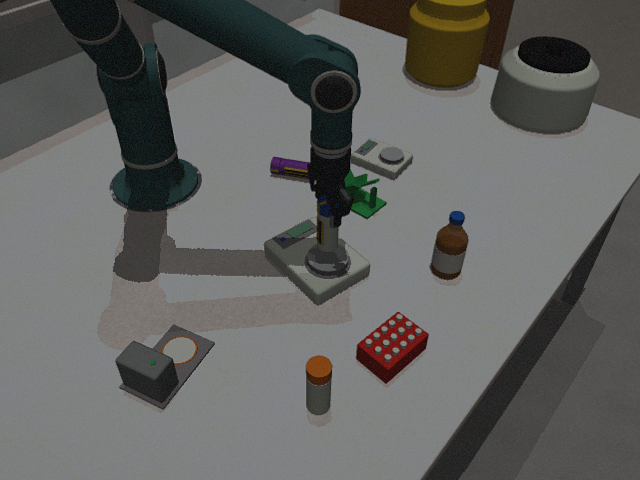

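View pics/w13.png

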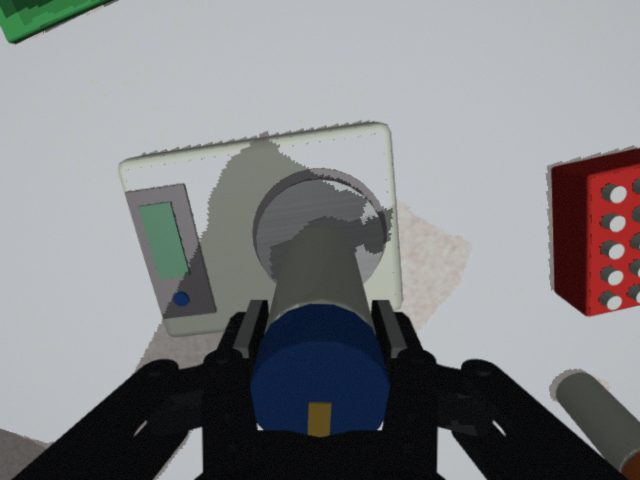

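The jar is lifted clean. Carrying it to the scanner while raising it and turning it +33°.

Request:
play_rows:
  moves: [0,-0.03,0.08,0,0,0.02,1,-0.02,-0.1,0.17,0,0,0.05,1,-0.05,-0.2,0.2,0,0,0.08,1,-0.08,-0.3,0.2,0,0,0.11,1,-0.11,-0.4,0.2,0,0,0.13,1]

```text
time_s: 15.83
eef_pos: [0.5116, -0.0924, 0.2343]
ee_rot: [0.002, 0.684, 0.73, 0.001]
wrist_force: [-0.0, 0.2, -2.3]
opening: 0.0436
```

Request:
play_rows:
  moves: [-0.03,-0.12,0,0,0,0.02,1,-0.06,-0.24,0,0,0,0.04,1,-0.1,-0.36,0,0,0,0.055,1,-0.14,-0.48,0,0,0,0.055,1,-0.18,-0.6,0,0,0,0.055,1]

```text
time_s: 16.25
eef_pos: [0.4567, -0.2732, 0.2333]
ee_rot: [0.001, 0.62, 0.784, 0.001]
wrist_force: [0.5, -0.7, -1.1]
opening: 0.044
```

```bash
python3 - <<'E'
from g import *
need(np.array([.4545,-.3174,.20]),toolR(0,103.2))
E
```

```text
t 16.25 tcp [ 0.4567 -0.2732  0.2333] shift/0.3 [-0.0072 -0.1474 -0.111 ] turn/pi [-0.0001  0.001  -0.0007] mm [ -2.2 -44.2 -33.3] deg [-0.   0.2 -0.1] F [ 0.49 -0.72 -1.07] op 0.044
q [ 1.44  0.74 -1.37  1.85  0.77  1.23  0.05]
```

Request:
play_rows:
  moves: [-0.002,-0.05,-0.02,0,0,0,1,-0.005,-0.1,-0.08,0,0.001,-0.001,1,-0.007,-0.147,-0.16,0,0.001,-0.001,1,-0.007,-0.147,-0.24,0,0.001,-0.001,1,-0.007,-0.147,-0.32,0,0.001,-0.001,1]

```text
time_s: 16.67
eef_pos: [0.4553, -0.3167, 0.136]
ee_rot: [-0.0, 0.623, 0.783, 0.0]
wrist_force: [-0.3, 0.3, -2.7]
opening: 0.0441
```

```bash
python3 - <<'E'
from g import *
from mj import jar
from cell import arm
need(np.array([.4545,-.3174,.095]),toolR(0,103.2))
o=arm.get_obs();T=toolT(o);zc=T[2,3]-.0845+.12
for n in("scene","top"):
    s=arm.snapshot(n);np.savez(n+"14",**s)
    x,y=proj(s,[T[:3,3]])[0].astype(int)
    if n=="top": print(x,y,zc);jar(s,(x-30,y-30,x+30,y+30),zc)
    cv2.imwrite(f"pics/{n}14.png",cv2.resize(s["image"][max(0,y-50):y+50,x-60:x+60],None,fx=6,fy=6,interpolation=cv2.INTER_CUBIC)[:,:,::-1])
E
```

```text
t 16.67 tcp [ 0.4553 -0.3167  0.136 ] shift/0.3 [-0.0027 -0.0024 -0.1368] turn/pi [-0.     -0.      0.0011] mm [ -0.8  -0.7 -41. ] deg [-0.  -0.   0.2] F [-0.29  0.29 -2.66] op 0.0441
q [ 1.4   0.86 -1.23  1.87  0.92  1.12  0.04]
482 274 0.1715484878082778
cap c [ 0.4502 -0.2995] r 0.0135 bar az -47.4 len 0.0094 n 1
bar axis az mod180 0.0
```

View pics/scene14.png

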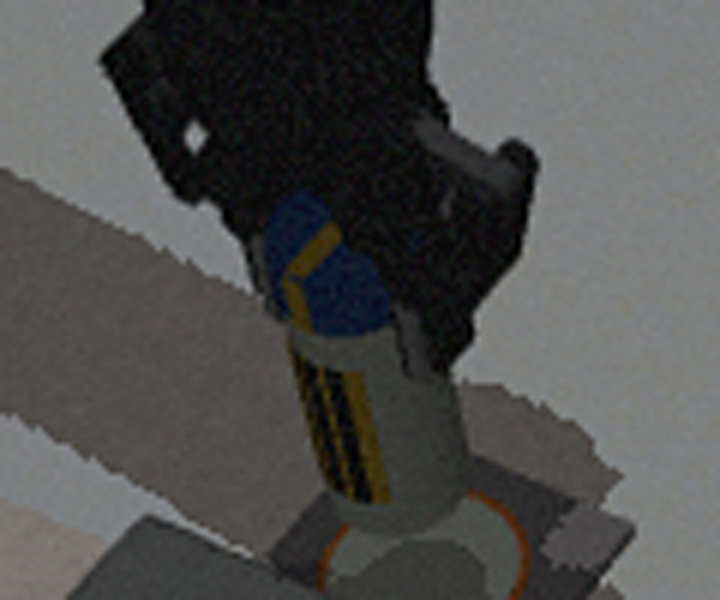

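View pics/top14.png

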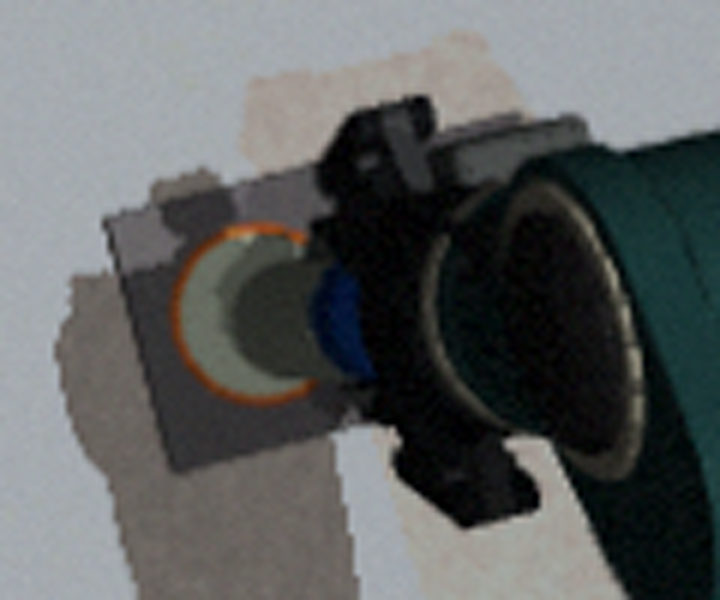

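```bash
python3 - <<'E'
from g import *
s=load("scene14");t=load("top14")
F=np.array([.4545,-.317,.052])
for d,n in((s,"scene"),(t,"top")):
    q=proj(d,[[*PAN,.1],[*F],[F[0],F[1],.172]]);x,y=proj(d,[[.4553,-.3167,.136]])[0].astype(int)
    print(n,((q[1:]-[x-60,max(0,y-50)])*6).round())
# jar axis in scene crop px: estimate tilted: edges
E
```

```text
scene [[401. 478.]
 [340. 221.]]
top [[292. 310.]
 [399. 305.]]
```

Projecting a vertical jar puts the cap at (340,221) and the foot at (401,478) in the scene crop. I see about (338,230) and (405,488), so it is upright within a couple of degrees and over the circle. Lowering.

Request:
play_rows:
  moves: [-0.003,-0.002,-0.03,0,0,0.001,1,-0.003,-0.002,-0.06,0,0,0.001,1,-0.003,-0.002,-0.09,0,0,0.001,1,-0.003,-0.002,-0.115,0,0,0.001,1,-0.003,-0.002,-0.13,0,0,0.001,1]

```text
time_s: 17.18
eef_pos: [0.4545, -0.316, 0.0975]
ee_rot: [-0.0, 0.62, 0.784, -0.0]
wrist_force: [0.5, -0.1, -2.9]
opening: 0.0439
```

Request:
play_rows:
  moves: [0,0,-0.002,0,0,0,1,0,0,-0.004,0,0,0,1,0,0,-0.006,0,0,0,1,0,0,-0.007,0,0,0,1,0,0,-0.007,0,0,0,1]

```text
time_s: 17.6
eef_pos: [0.4548, -0.316, 0.0963]
ee_rot: [0.0, 0.62, 0.784, 0.0]
wrist_force: [-0.3, -0.2, -1.9]
opening: 0.0437
```

```bash
python3 - <<'E'
from g import *
from cell import arm
need(np.array([.4545,-.3174,.091]),toolR(0,103.2))
s=arm.snapshot("scene");T=toolT(arm.get_obs())
x,y=proj(s,[[.4545,-.3174,.05]])[0].astype(int)
print(((proj(s,[[.4545,-.3174,.006],[.4545,-.3174,.126]])-[x-50,y-45])*7).round())
cv2.imwrite("pics/s15.png",cv2.resize(s["image"][y-45:y+35,x-50:x+50],None,fx=7,fy=7,interpolation=cv2.INTER_CUBIC)[:,:,::-1])
E
```

```text
t 17.6 tcp [ 0.4548 -0.316   0.0963] shift/0.3 [-0.001  -0.0045 -0.0178] turn/pi [-0.      0.     -0.0007] mm [-0.3 -1.4 -5.3] deg [-0.   0.  -0.1] F [-0.25 -0.23 -1.93] op 0.0437
q [ 1.37  0.9  -1.17  1.9   0.98  1.06  0.  ]
[[379. 417.]
 [312. 134.]]
```

View pics/s15.png

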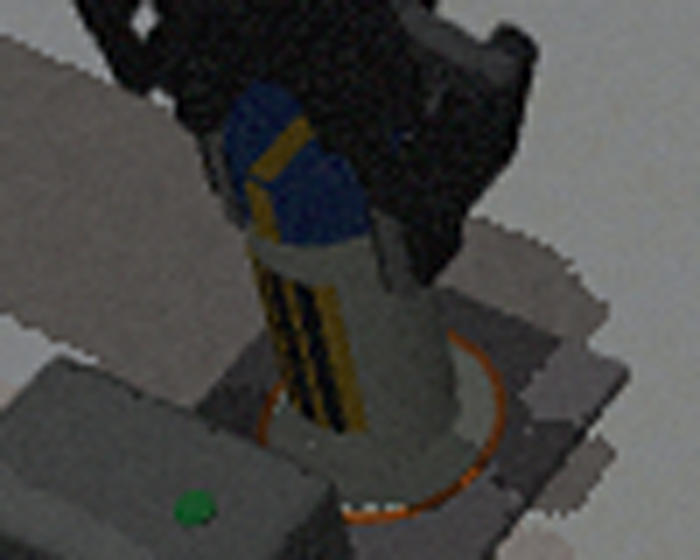

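Request:
play_rows:
  moves: [0,-0.002,-0.002,0,0,0,1,-0.001,-0.004,-0.004,0,0,0,1,-0.001,-0.004,-0.006,0,0,0,1,-0.001,-0.004,-0.008,0,0,0,1,-0.001,-0.004,-0.008,0,0,0,1]

```text
time_s: 18.07
eef_pos: [0.4543, -0.3171, 0.0935]
ee_rot: [-0.0, 0.62, 0.784, 0.0]
wrist_force: [0.2, -0.2, -3.0]
opening: 0.0436
```

Request:
play_rows:
  moves: [0,0,-0.002,0,0,0,1,0,0,-0.004,0,0,0,1,0,0,-0.006,0,0,0,1,0,0,-0.006,0,0,0,1,0,0,-0.006,0,0,0,1]

```text
time_s: 18.48
eef_pos: [0.4543, -0.3171, 0.0918]
ee_rot: [-0.0, 0.62, 0.784, 0.0]
wrist_force: [-0.1, 0.3, -2.4]
opening: 0.0438
```

Request:
play_rows:
  moves: [0,0,-0.001,0,0,0,1,0,0,-0.003,0,0,0,1,0,0,-0.004,0,0,0,1,0,0,-0.004,0,0,0,1,0,0,-0.004,0,0,0,1]

```text
time_s: 18.9
eef_pos: [0.4543, -0.3172, 0.0906]
ee_rot: [-0.0, 0.62, 0.784, 0.0]
wrist_force: [-1.0, 0.7, -1.7]
opening: 0.044
```

Request:
play_rows:
  moves: [0,0,-0.001,0,0,0,1,0,0,-0.003,0,0,0,1,0,0,-0.004,0,0,0,1,0,0,-0.004,0,0,0,1,0,0,-0.004,0,0,0,1]

```text
time_s: 19.32
eef_pos: [0.4544, -0.3171, 0.0894]
ee_rot: [-0.0, 0.62, 0.784, 0.0]
wrist_force: [-1.0, -0.3, -2.0]
opening: 0.0438
```

Request:
play_rows:
  moves: [0,0,-0.001,0,0,0,1,0,0,-0.003,0,0,0,1,0,0,-0.004,0,0,0,1,0,0,-0.004,0,0,0,1,0,0,-0.004,0,0,0,1]

```text
time_s: 19.73
eef_pos: [0.4545, -0.3172, 0.0893]
ee_rot: [-0.0, 0.62, 0.784, -0.0]
wrist_force: [-3.4, 0.3, 6.0]
opening: 0.0439
```

Contact (Fz −2 → +6). Easing up about 1 mm and releasing.

Request:
play_rows:
  moves: [0,0,0.002,0,0,0,1,0,0,0.003,0,0,0,1,0,0,0.003,0,0,0,0.1,0,0,0.003,0,0,0,-0.1,0,0,0.003,0,0,0,-0.3]

```text
time_s: 20.15
eef_pos: [0.4546, -0.3172, 0.0892]
ee_rot: [-0.0, 0.62, 0.784, 0.0]
wrist_force: [-0.2, -0.2, -0.7]
opening: 0.0553
```

Request:
play_rows:
  moves: [0,0,0,0,0,0,-0.6,0,0,0,0,0,0,-1,0,0,0,0,0,0,-1,0,0,0,0,0,0,-1,0,0,0,0,0,0,-1]

```text
time_s: 20.57
eef_pos: [0.4544, -0.3172, 0.0892]
ee_rot: [-0.0, 0.62, 0.784, 0.0]
wrist_force: [0.4, -0.3, -0.1]
opening: 0.0856
```

```bash
python3 - <<'E'
from g import *
from cell import arm
need(np.array([.4545,-.3174,.091]),toolR(0,103.2))
o=arm.get_obs();s=arm.snapshot("wrist");cv2.imwrite("pics/w16.png",s["image"][:,:,::-1]);s["T"]=toolT(o)@s["tool_from_camera"]
print(proj(s,[[.4545,-.3174,.126]]))
E
```

```text
t 20.57 tcp [ 0.4544 -0.3172  0.0892] shift/0.3 [ 0.0005 -0.0008  0.0061] turn/pi [-0.0001 -0.0001 -0.0008] mm [ 0.1 -0.2  1.8] deg [-0.  -0.  -0.1] F [ 0.37 -0.27 -0.09] op 0.0856
q [ 1.37  0.91 -1.16  1.9   0.99  1.05  0.  ]
[[319.77543874 400.05870581]]
```

View pics/w16.png

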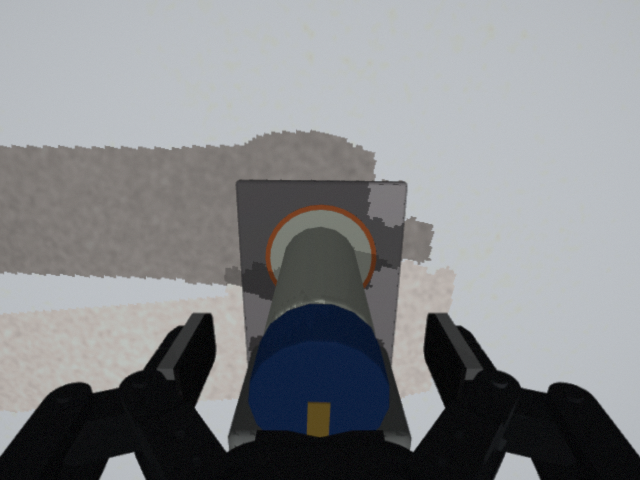

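The cap centre is at (319,402), against a predicted (320,400), and the plate edges and bar line up with the hand. Retracting upwards.

Request:
play_rows:
  moves: [0,0,0.06,0,0,0,-1,0,0,0.15,0,0,0,-1,0,0,0.25,0,0,0,-1,0,0,0.37,0,0,0,-1,0,0,0.5,0,0,0,-1]

```text
time_s: 21.03
eef_pos: [0.4537, -0.3167, 0.24]
ee_rot: [-0.001, 0.62, 0.785, 0.0]
wrist_force: [0.8, -0.6, -0.1]
opening: 0.0857
```

Request:
play_rows:
  moves: [0.05,0.12,0.05,0,0,0,-1,0.1,0.24,0.1,0,0,0,-1,0.15,0.36,0.1,0,0,0,-1,0.2,0.5,0.1,0,0,0,-1,0.2,0.6,0.1,0,0,0,-1]

```text
time_s: 21.45
eef_pos: [0.5159, -0.1342, 0.27]
ee_rot: [0.001, 0.62, 0.785, 0.001]
wrist_force: [-0.7, -0.3, -0.6]
opening: 0.0855
```

```bash
python3 - <<'E'
from g import *
from mj import jar
from cell import arm
need(np.array([.4545,-.3174,.091]),toolR(0,103.2))
for n in("scene","top"):
    s=arm.snapshot(n);np.savez(n+"17",**s);cv2.imwrite(f"pics/{n}17f.png",s["image"][:,:,::-1])
    x,y=proj(s,[[.4545,-.3174,.07]])[0].astype(int)
    jar(s,(x-30,y-40,x+35,y+5 if n=="scene" else y+30),.126)
    cv2.imwrite(f"pics/{n}17.png",cv2.resize(s["image"][y-45:y+45,x-50:x+50],None,fx=6,fy=6,interpolation=cv2.INTER_CUBIC)[:,:,::-1])
    print(n,((proj(s,[[.4545,-.3174,.006],[.4545,-.3174,.126]])-[x-50,y-45])*6).round())
E
```

```text
t 21.45 tcp [ 0.5159 -0.1342  0.27  ] shift/0.3 [-0.2047 -0.6105 -0.5966] turn/pi [-0.0004  0.0007 -0.0011] mm [ -61.4 -183.2 -179. ] deg [-0.1  0.1 -0.2] F [-0.66 -0.34 -0.56] op 0.0855
q [ 1.17  0.67 -1.38  1.81  0.69  1.26 -0.17]
cap c [ 0.4631 -0.3242] r 0.0265 bar az -124.3 len 0.0097 n 40
bar axis az mod180 -70.7
scene [[331. 399.]
 [274. 157.]]Traceback (most recent call last):
  File "<stdin>", line 8, in <module>
  File "mj.py", line 8, in jar
    k=max(cn,key=cv2.contourArea);(c,r)=cv2.minEnclosingCircle(k)
ValueError: max() iterable argument is empty
```

View pics/scene17.png

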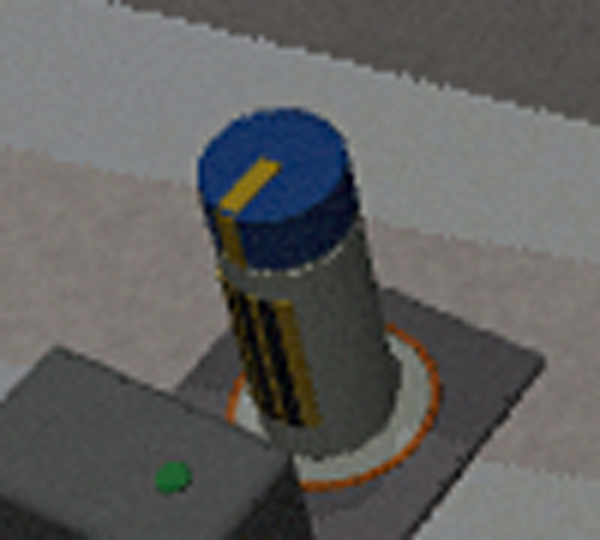

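View pics/top17f.png

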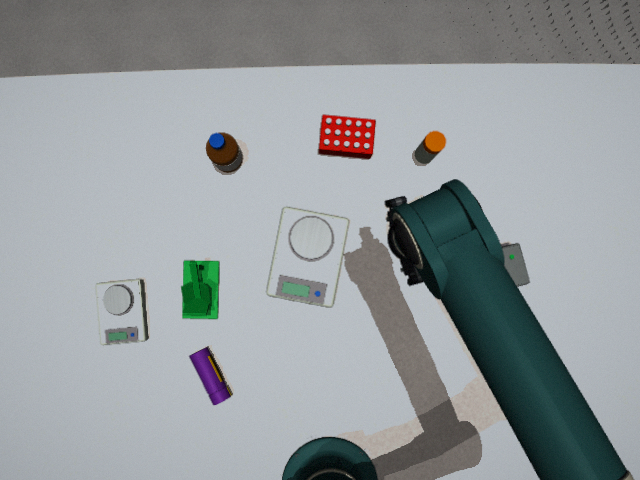

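In the scene view the jar stands upright in the circle, with the cap centre at (277,162) against a predicted (274,157). The arm blocks the top view, so I'll move it aside to check once more.

Request:
play_rows:
  moves: [0,0.1,0.03,0,0,0,-1,0,0.2,0.05,0,0,0,-1,0,0.32,0.08,0,0,0,-1,0,0.45,0.1,0,0,0,-1,0,0.56,0.1,0,0,0,-1]

```text
time_s: 21.97
eef_pos: [0.5145, 0.0327, 0.3004]
ee_rot: [0.0, 0.62, 0.784, 0.001]
wrist_force: [0.2, -0.5, -0.0]
opening: 0.0852
```

Request:
play_rows:
  moves: [0,0.1,0,0,0,0,-1,0,0.2,0,0,0,0,-1,0,0.32,0,0,0,0,-1,0,0.4,0,0,0,0,-1,0,0.4,0,0,0,0,-1]

```text
time_s: 22.38
eef_pos: [0.513, 0.1561, 0.3]
ee_rot: [-0.001, 0.617, 0.787, 0.001]
wrist_force: [-0.4, 0.2, -0.2]
opening: 0.0855
```

```bash
python3 - <<'E'
from g import *
from mj import jar
from cell import arm
print(arm.get_obs()["joint_positions"].round(2))
s=arm.snapshot("top");np.savez("top18",**s);cv2.imwrite("pics/top18f.png",s["image"][:,:,::-1])
x,y=proj(s,[[.4545,-.3174,.07]])[0].astype(int)
cv2.imwrite("pics/top18.png",cv2.resize(s["image"][y-45:y+45,x-50:x+60],None,fx=6,fy=6,interpolation=cv2.INTER_CUBIC)[:,:,::-1])
print(((proj(s,[[.4545,-.3174,.006],[.4545,-.3174,.126]])-[x-50,y-45])*6).round())
jar(s,(x-30,y-30,x+30,y+30),.126)
E
```

```text
[ 0.61  0.59 -1.33  1.77  0.6   1.27 -0.63]
[[252. 275.]
 [350. 271.]]
cap c [ 0.454  -0.3159] r 0.0228 bar az -80.7 len 0.0119 n 28
bar axis az mod180 -79.7
```

View pics/top18.png

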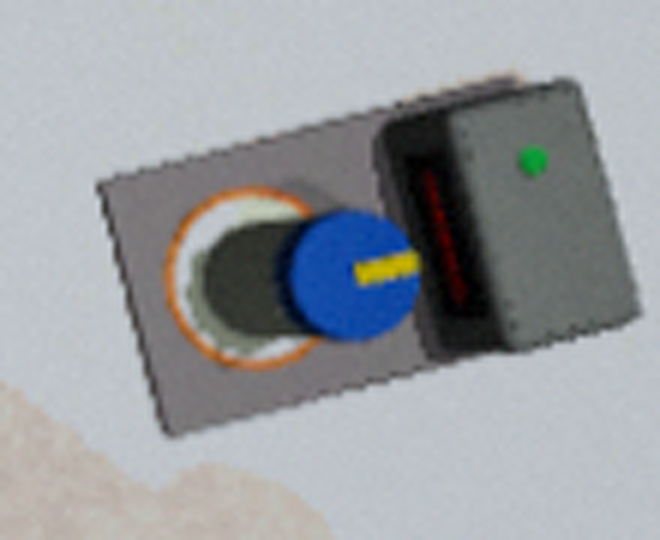

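The cap is at (0.454, −0.316) against a spot of (0.4545, −0.317). The bar azimuth is about −80° against the scanner axis of −77°. Both are well inside tolerance, so I'm handing in.

```bash
python3 -c "
from cell import arm
print(arm.close_job())"
```

```text
the job is handed in; nothing more can be done
None
```

I weighed the blue-capped jar on the large balance, then stood it in the scanner circle with its label facing the window, and handed the job in at about 22.4 s. No verdict was reported.

- **Pickup and weighing:** I lifted the jar from the green rack, turned it upright and set it within about 2 mm of the pan's centre. It stood hands-off for over 2 s. The highest contact force read while setting it down there was about 2 N beyond its weight.
- **Scanner placement:** I took it again from straight above and set it down in the orange circle. The contact reading there was about 8 N, before I eased up and let go.

The last top picture had the cap within about 2 mm of the circle's centre, against a 12 mm limit. The label pointed about 3–4° off the scanner's axis, against a 15° limit. The jar looked upright to within what the pictures can show. In the last full top view the orange-capped jar, brown bottle and red tube rack were where they started.

- **Joint limit:** my first approach to the pan stopped with joint 6 at its 0.15 rad limit, so I yawed the held jar 72° to get clear. Joint 3 later came within 0.03 rad of its own limit.
- **Failed check:** one automatic top-view check found no cap because the arm was in the way. I moved the arm aside and repeated it.
- **Disagreeing reading:** the same cap check run on the scene view was about 1 cm off on the centre, because it takes in the cap's side as well. I relied on the top view.

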